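Make up the glassware wash crate

TASK

Make up this wash crate for the washer: stand the dosing cup on the drip plate with its mouth under the detergent spout, give the pump a full stroke and let it rise, then stand the cup back upright in the free end of the green tray. Load every gas jar from the bench, mouth down as it stands, one to an empty cell of the covered crate so that it stands upright on the cell's floor; some cells already hold a small beaker under the cover, so feel for the empty ones. Leave the other things on the bench where they are.

Things in the scene. Friction and masses are not known exactly. Their poses are not given: they have to be found in the camera images.
- crate: grey plastic wash crate, fixed in a green tray. Origin: middle of the crate's footprint, at bench height; z up, x away from the robot, y along the tray (robot's left). 268 mm square, solid sides, top at z = 80 mm; 3 x 3 cells at 84 mm pitch with 4 mm dividers, their floor at z = 8 mm; over them a cover grid 6 mm thick with one 66 mm square opening per cell
- cell0 (a point): centre of opening 0 of the cover, in the plane of its top, 80 mm above the bench; crate frame x -84, y -84 mm. The cell may hold a small grey plastic beaker, mouth down, 50 mm across, 58 mm tall (none is reported): a thing lowered into a taken cell is stopped 14 mm below the cover's top, in an empty cell by the floor 72 mm below
- cell1 (a point): centre of opening 1 of the cover, in the plane of its top, 80 mm above the bench; crate frame x -84, y 0 mm. The cell may hold a small grey plastic beaker, mouth down, 50 mm across, 58 mm tall (none is reported): a thing lowered into a taken cell is stopped 14 mm below the cover's top, in an empty cell by the floor 72 mm below
- cell2 (a point): centre of opening 2 of the cover, in the plane of its top, 80 mm above the bench; crate frame x -84, y 84 mm. The cell may hold a small grey plastic beaker, mouth down, 50 mm across, 58 mm tall (none is reported): a thing lowered into a taken cell is stopped 14 mm below the cover's top, in an empty cell by the floor 72 mm below
- cell3 (a point): centre of opening 3 of the cover, in the plane of its top, 80 mm above the bench; crate frame x 0, y -84 mm. The cell may hold a small grey plastic beaker, mouth down, 50 mm across, 58 mm tall (none is reported): a thing lowered into a taken cell is stopped 14 mm below the cover's top, in an empty cell by the floor 72 mm below
- cell4 (a point): centre of opening 4 of the cover, in the plane of its top, 80 mm above the bench; crate frame x 0, y 0 mm. The cell may hold a small grey plastic beaker, mouth down, 50 mm across, 58 mm tall (none is reported): a thing lowered into a taken cell is stopped 14 mm below the cover's top, in an empty cell by the floor 72 mm below
- cell5 (a point): centre of opening 5 of the cover, in the plane of its top, 80 mm above the bench; crate frame x 0, y 84 mm. The cell may hold a small grey plastic beaker, mouth down, 50 mm across, 58 mm tall (none is reported): a thing lowered into a taken cell is stopped 14 mm below the cover's top, in an empty cell by the floor 72 mm below
- cell6 (a point): centre of opening 6 of the cover, in the plane of its top, 80 mm above the bench; crate frame x 84, y -84 mm. The cell may hold a small grey plastic beaker, mouth down, 50 mm across, 58 mm tall (none is reported): a thing lowered into a taken cell is stopped 14 mm below the cover's top, in an empty cell by the floor 72 mm below
- cell7 (a point): centre of opening 7 of the cover, in the plane of its top, 80 mm above the bench; crate frame x 84, y 0 mm. The cell may hold a small grey plastic beaker, mouth down, 50 mm across, 58 mm tall (none is reported): a thing lowered into a taken cell is stopped 14 mm below the cover's top, in an empty cell by the floor 72 mm below
- cell8 (a point): centre of opening 8 of the cover, in the plane of its top, 80 mm above the bench; crate frame x 84, y 84 mm. The cell may hold a small grey plastic beaker, mouth down, 50 mm across, 58 mm tall (none is reported): a thing lowered into a taken cell is stopped 14 mm below the cover's top, in an empty cell by the floor 72 mm below
- tray_end (a point): point on the tray's floor in the middle of its free end beside the crate, 3 mm above the bench; crate frame x 0, y -198 mm. The tray is fixed, its floor 3 mm thick, its rim 22 mm high, outside x -141 to 141 mm and y -264 to 141 mm; the free end has 274 mm of room along x and 126 mm along y, between the crate's wall and the rim
- jar1: glass gas jar standing mouth down: straight tube 46 mm across, 130 mm tall, flat closed end up, flange 56 mm across and 5 mm thick round its mouth at the bottom; 0.12 to 0.21 kg. Origin: centre of its underside (the mouth); z up. Two to four of the four jars are present; an absent one is None throughout
- jar2: glass gas jar standing mouth down: straight tube 46 mm across, 130 mm tall, flat closed end up, flange 56 mm across and 5 mm thick round its mouth at the bottom; 0.12 to 0.21 kg. Origin: centre of its underside (the mouth); z up. Two to four of the four jars are present; an absent one is None throughout
- jar3: glass gas jar standing mouth down: straight tube 46 mm across, 130 mm tall, flat closed end up, flange 56 mm across and 5 mm thick round its mouth at the bottom; 0.12 to 0.21 kg. Origin: centre of its underside (the mouth); z up. Two to four of the four jars are present; an absent one is None throughout
- jar4: glass gas jar standing mouth down: straight tube 46 mm across, 130 mm tall, flat closed end up, flange 56 mm across and 5 mm thick round its mouth at the bottom; 0.12 to 0.21 kg. Origin: centre of its underside (the mouth); z up. Two to four of the four jars are present; an absent one is None throughout
- cup: stainless dosing cup, open on top, flat-bottomed, 58 mm tall, 58 mm across at the bottom, 64 at the rim, 0.18 to 0.29 kg; one straight bar handle along its own -x: 14 mm wide, 10 mm thick, from 30 to 122 mm from the cup's axis, its middle 50 mm above the underside. Origin: centre of its underside; z up. It starts in the tray's free end
- dispenser: detergent dispenser, fixed: white round bottle 94 mm across, shoulder at 122 mm, neck to 148 mm, clamped on a steel drip plate 4 mm thick that reaches from 57 mm behind its axis to 148 mm in front and 55 mm to either side. Origin: on the bottle's axis, at the bench; z up; its front, where the spout points, is -x
- pump_head (a joint): travel of the pump head on the dispenser: 0 = up, grows to 0.014 m when pressed fully down; sprung, 3 N to start and 9 N fully down, and it rises by itself when let go
- pump_top (a point): centre of the pump head's flat top, a disc 38 mm across, 192 mm above the bench when up; press straight down here
- spout (a point): outlet of the spout, which moves with the pump head: 80 mm in front of the bottle's axis, 125 mm above the bench (111 when pressed), pointing down. The spout's arm, 12 mm thick, runs from the head at 183 mm height and bends down to the outlet; the space over the drip plate below it is free
- eraser: bystander: blackboard eraser lying flat, 125 by 50 by 32 mm. Origin: centre of its underside
- rinse: bystander: clear bottle, 64 mm across, 160 mm tall. Origin: centre of its underside
- dish: bystander: shallow glass dish, 110 mm across, 22 mm tall. Origin: centre of its underside
Things that resemble listed ones, but are neither listed nor needed, are in the scene too. Leave any blue look-alike of the jar4 alone.

How it is judged:
On the way:
1. the pump is pressed fully down while the cup stands upright on the drip plate with its mouth under the spout (value of joint pump_head above 0.011 m and horizontal distance between cup and spout below 0.026 m and angle between cup's own z axis and vertical below 0.12 rad and height (world z) of cup below 0.012 m), for 0.1 s.
At the end, for the whole second after the job is handed in: every jar present stands upright (0.12 rad), at rest, its foot within 8 mm of the floor of a crate cell; the cup stands upright (0.1 rad), at rest, on the floor of the tray's free end (foot under 12 mm, axis 10 mm clear of its walls); the pump head is up (under 3 mm) (z of jar1 in the frame of crate between 0 and 0.016 m and x of jar1 in the frame of crate between -0.134 and 0.134 m and y of jar1 in the frame of crate between -0.134 and 0.134 m and angle between each of jar1, jar2, jar3, jar4's own z axis and vertical below 0.12 rad and linear speed of each of jar1, jar2, jar3, jar4, cup below 0.02 m/s and z of jar2 in the frame of crate between 0 and 0.016 m and x of jar2 in the frame of crate between -0.134 and 0.134 m and y of jar2 in the frame of crate between -0.134 and 0.134 m and z of jar3 in the frame of crate between 0 and 0.016 m and x of jar3 in the frame of crate between -0.134 and 0.134 m and y of jar3 in the frame of crate between -0.134 and 0.134 m and z of jar4 in the frame of crate between 0 and 0.016 m and x of jar4 in the frame of crate between -0.134 and 0.134 m and y of jar4 in the frame of crate between -0.134 and 0.134 m and z of cup in the frame of crate between -0.004 and 0.012 m and x of cup in the frame of crate between -0.13 and 0.13 m and y of cup in the frame of crate between -0.25 and -0.145 m and angle between cup's own z axis and vertical below 0.1 rad and value of joint pump_head below 0.003 m); the robot touches nothing.
It fails at once if the eraser on the bench is disturbed (moved more than 30 mm) (distance of eraser from where it was at the start of the episode above 0.03 m).
It fails at once if the rinse on the bench is disturbed (moved more than 30 mm) (distance of rinse from where it was at the start of the episode above 0.03 m).
It fails at once if the dish on the bench is disturbed (moved more than 30 mm) (distance of dish from where it was at the start of the episode above 0.03 m).
Of beaker0, beaker1, beaker2, beaker3, beaker4, beaker5, beaker6, beaker7, beaker8 only 4 to 5 are there at a start; the rules pass over those that are not, and their reading is None.
Of jar1, jar2, jar3, jar4 only 2 to 4 are there at a start; the rules pass over those that are not, and their reading is None.
At some moment in a run one of cup may be knocked a few centimetres aside while the robot is not near it.
Once in a run the grip may slacken for a moment while it holds something.
It also fails if it takes over 210 s, if anything falls off the work surface, if the arm or the gripper's body presses on something with over 40 N, if the wrist force passes 120 N, or if a joint passes its speed limit or range.

ROBOT

A 7-joint arm with a two-finger parallel gripper is mounted at the origin on the work surface. World frame = base frame: x ahead of the robot, y to its left, z up, the work surface at z = 0. Lengths are in m, angles in rad, forces in N, time in s.
With the tool pointing down it reaches from about 0.4 to 0.85 m from the base axis. Payload 4.5 kg.
Tool frame: the origin (TCP) lies between the finger pads; the fingertips stand 11 mm ahead of it and the grasp point (between the pads) lies 8 mm behind it (r.tip_reach is the distance from the TCP to the fingertips, in m); x points along the fingers, y is the direction in which the jaws open and shut, and the axes are right-handed (so a half turn about x gives the same grasp; the last joint's range is limited). The gripper opens to 88 mm and grips with 3 to 60 N. Pads are 18 mm wide; open, the fingers measure 123 mm over their backs; the gripper's body (75 mm by 187 mm) begins 45 mm behind the grasp point.
Start: joints at [-1.298, 0.689, -0.195, 1.565, 0.157, 0.902, -0.215], TCP at [0.148, 0.607, 0.25] pointing down, gripper open.
Joint ranges: [-3.01, 3.01], [-0.46, 2.08], [-1.47, 1.51], [0.13, 2.56], [-1, 4.14], [0.04, 2.09], [-2.66, 2.66]. Speed limits (rad/s): [2.57, 2.57, 3.14, 3.14, 3.14, 3.14, 3.14].

INTERFACE

Orientations are given as a unit quaternion [x, y, z, w].
In Python, from plant import r gives the robot as it stands.
- The arm moves only by the tool drive_tool, never from a script. Its argument "deltas" is a list of rows, each a list of 3 entries, a list of its own where there are three numbers: the turn, a rotation vector about the tool's x, y, z in degrees, then the shift along the tool's x, y, z in cm, then the finger opening in cm, from 0 to 8.81. A call has 1 to 12 rows; each row shifts and turns the commanded pose from where the row before left it, along the tool's axes as they then stand; what a row does not reach is not made up. A row lasts 1/12 s, in which the tool goes at most 41.7 mm and 7.16 degrees, less where a joint would pass 70% of its speed; a pose out of reach is approached as far as the arm can. A call is refused whole if a number of a shift passes 4.17 or a number of a turn 7.16, either way. A call with a gripper value outside its range is refused whole. The fingers move at their own pace and stop on an object; "force" is the grip in N (left out, the last holds). Time passes only in rows, so rows that do not move let the fingers close. It gives the time, the measured TCP pose, the force and the opening at its end, in the units of the state.
- r.get_state(): the state, without advancing time (a new reading comes with each control period).
- r.snapshot(name): name is "scene" or "top" or "wrist"; returns a dict with "color" (480x640x3 uint8, red, green, blue), "fov_y" (degrees; the focal length in pixels is half the picture's height over the tangent of half this angle, whatever the lens; pixels are square), "cx", "cy" (the principal point, pixels), "extrinsics" (4x4, takes a point from world to camera coordinates); the wrist camera has in their place "tool_from_camera" (4x4, takes a point from camera to tool coordinates, whose origin is the TCP and whose axes are the tool frame's). Camera axes: x right, y up, looking along -z (the intrinsics and any distortion apply to the point x, -y, -z); pixel columns grow to the right and rows downward; lengths in m; the calibration is good to about 2 mm. A picture is of the moment at which its call begins: read the wrist's pose just before it. There is no depth.
- r.finish_job(): hands the job in, once; it reports no verdict.
The state is a dict: "clock": time; "q": joint angles; "qd": joint speeds; "joint_torque": joint torques, N m; "tool_pos": TCP position; "eef_rot": TCP orientation; "contact_force": force on the tool from outside, world axes, zero at the start; "moment": the same for the moment, N m; "opening": opening from 0.0 (shut) to 1.0 (fully open).
Only numpy, scipy, OpenCV 4.12 (cv2) and the standard library are available. Lean on these libraries where they do the work, as an engineer would, in place of code of your own. Each camera call takes 0.05 s, during which the arm holds its last target. There are 200 camera calls.

## Working session

There is one attempt and no reset: what is moved stays moved. The work goes in short steps, Python scripts to look and compute and a tool call to move; the robot and the scene stay as the last step left them, time stands still between calls to the robot, and variables do not carry over. Pictures are saved under pics/ and viewed, about 12 in all and at most 16, crops included, and the job is handed in when it is done.

Besides the shell and the picture viewer there is one more tool, called after "Emit:" as name([rows], argument=value, ...), one row to a line, values as JSON. drive_tool: Moves the arm, as the interface text tells. Its arguments: {"type":"object","properties":{"deltas":{"type":"array","items":{"type":"array"}},"force":{"type":"number"}},"required":["deltas"]}

```bash
ls; mkdir -p pics
python3 - <<'E'
from plant import r
import cv2
print(r.get_state())
for n in("scene","top","wrist"):
    s=r.snapshot(n); cv2.imwrite(f"pics/{n}0.png",s["color"][:,:,::-1]); print(n,{k:v for k,v in s.items() if k!="color"})
E
```

```text
pics
{'clock': 0.0, 'q': array([-1.29816646,  0.68997184, -0.19450778,  1.56637303,  0.1573086 ,
        0.90249342, -0.21512158]), 'qd': array([ 0.00090041,  0.00016933,  0.00040552, -0.00081203, -0.00184619,
       -0.00053282, -0.00137146]), 'joint_torque': array([-7.86885321e-04, -5.27564728e+01, -1.26742154e+00, -1.53435159e+01,
       -5.27037028e-02,  6.24405118e-03,  1.65513147e-04]), 'tool_pos': array([0.14775844, 0.60663811, 0.24890971]), 'eef_rot': array([ 0.08356033,  0.7020998 , -0.08486974,  0.70204748]), 'contact_force': array([1.07319551, 0.22270547, 0.15985757]), 'moment': array([-0.0167212 ,  0.02712473,  0.00360412]), 'opening': 0.9939870718358785}
scene {'fov_y': 46.9342383753319, 'cx': 329.03956946855277, 'cy': 234.03018051605412, 'extrinsics': array([[ 0.14844687,  0.98891772,  0.00229747, -0.08913094],
       [-0.79806863,  0.11842584,  0.59081451,  0.39422565],
       [ 0.58399485, -0.0895381 ,  0.80680415, -2.03001185],
       [ 0.        ,  0.        ,  0.        ,  1.        ]])}
top {'fov_y': 52.55723333776036, 'cx': 314.501540699827, 'cy': 235.49645360931174, 'extrinsics': array([[ 1.06829789e-02, -9.99938944e-01,  2.82537733e-03,
        -1.54120010e-02],
       [ 9.85572631e-01,  1.10067150e-02,  1.68894762e-01,
        -5.79800411e-01],
       [-1.68915548e-01,  9.80315401e-04,  9.85630040e-01,
        -1.28120076e+00],
       [ 0.00000000e+00,  0.00000000e+00,  0.00000000e+00,
         1.00000000e+00]])}
wrist {'fov_y': 67.04673075943218, 'cx': 317.021689831413, 'cy': 228.15294766188433, 'tool_from_camera': array([[-2.55992765e-04,  2.84548455e-01, -9.58661625e-01,
        -1.35284778e-01],
       [ 9.99999733e-01, -5.83739803e-04, -4.40296080e-04,
        -1.42894560e-04],
       [-6.84894517e-04, -9.58661481e-01, -2.84548230e-01,
        -7.28384011e-02],
       [ 0.00000000e+00,  0.00000000e+00,  0.00000000e+00,
         1.00000000e+00]])}
```

View pics/top0.png

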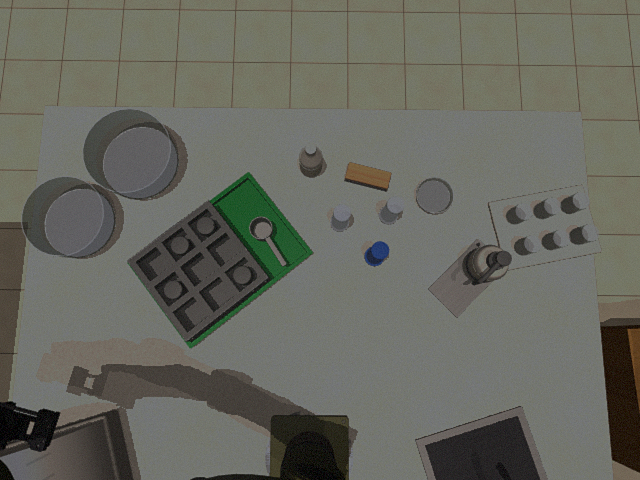

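View pics/scene0.png

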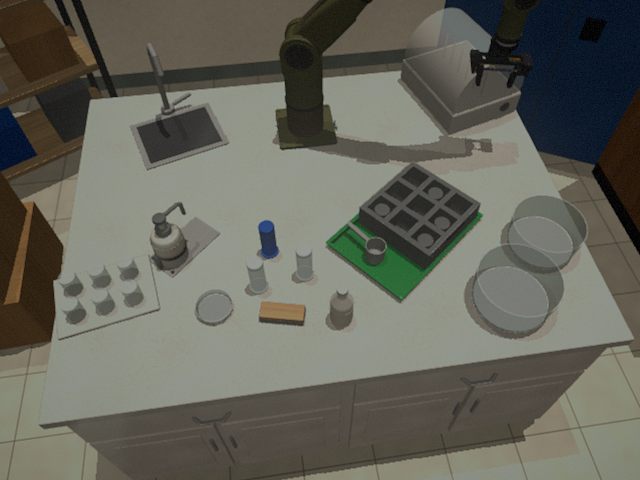

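The top view shows two glass jars near (342,218) and (391,211), with a blue look-alike at (377,253). The cup is at (261,229) with its handle toward (284,263), and the dispenser is at (488,263). Four cells look taken.

```bash
cat > h.py <<'E'
import numpy as np, cv2
from scipy.spatial.transform import Rotation as R
from plant import r
def cam(n):
    st=r.get_state(); s=r.snapshot(n); f=240/np.tan(np.radians(s["fov_y"]/2))
    if n=="wrist":
        T=np.eye(4); T[:3,:3]=R.from_quat(st["eef_rot"]).as_matrix(); T[:3,3]=st["tool_pos"]; W=T@s["tool_from_camera"]
    else: W=np.linalg.inv(s["extrinsics"])
    return s["color"],f,s["cx"],s["cy"],W
def onz(c,u,v,z):
    _,f,cx,cy,W=c; d=W[:3,:3]@np.array([(u-cx)/f,-(v-cy)/f,-1]); o=W[:3,3]; return o+d*(z-o[2])/d[2]
def tri(c1,p1,c2,p2):
    A=[];b=[]
    for c,(u,v) in((c1,p1),(c2,p2)):
        _,f,cx,cy,W=c; d=W[:3,:3]@np.array([(u-cx)/f,-(v-cy)/f,-1]); d/=np.linalg.norm(d); P=np.eye(3)-np.outer(d,d); A.append(P); b.append(P@W[:3,3])
    return np.linalg.lstsq(np.vstack(A),np.hstack(b),rcond=None)[0]
def px(c,p):
    _,f,cx,cy,W=c; q=np.linalg.inv(W)@np.append(p,1); return cx+f*q[0]/-q[2], cy-f*q[1]/-q[2]
def tool():
    s=r.get_state(); M=R.from_quat(s["eef_rot"]).as_matrix()
    return s,M
def to(p,yaw=None):
    """shift in tool axes (cm) to world p; yaw = wanted world heading of tool y (deg, mod 180)"""
    s,M=tool(); print("t",round(s["clock"],2),"pos",s["tool_pos"].round(4),"yaw_y",np.degrees(np.arctan2(M[1,1],M[0,1])).round(1),"xdown",M[:,0].round(3),"F",s["contact_force"].round(1),"op",round(s["opening"]*88,1))
    if p is not None: print("shift cm",(M.T@(np.array(p)-s["tool_pos"])*100).round(2))
E
python3 - <<'E'
from h import *
t=cam("top"); s=cam("scene")
cv2.imwrite("pics/crate.png",cv2.convertScaleAbs(cv2.resize(t[0][160:360,120:330,::-1],None,fx=3,fy=3,interpolation=2),alpha=1.8))
cv2.imwrite("pics/jars.png",cv2.convertScaleAbs(cv2.resize(t[0][130:330,300:520,::-1],None,fx=3,fy=3,interpolation=2),alpha=1.8))
hsv=cv2.cvtColor(t[0],cv2.COLOR_RGB2HSV); m=cv2.inRange(hsv,(50,120,40),(80,255,255)); m[:160]=0
ys,xs=np.nonzero(m); 
for nm,i in(("top",ys.argmin()),("right",xs.argmax()),("left",xs.argmin()),("bot",ys.argmax())): print(nm,xs[i],ys[i],onz(t,xs[i],ys[i],.022).round(4))
for n,a in dict(jarA=(342,213),jarB=(392,206),blue=(378,246)).items(): print(n,onz(t,*a,.13))
print("tri dispenser head",tri(t,(503,257),s,(160,218)))
print("cup rim",onz(t,261,228,.058),"handle end",onz(t,284,264,.05))
print(px(s,onz(t,342,213,.13)),px(s,onz(t,392,206,.13)))
E
```

```text
top 247 173 [0.7636 0.1856 0.022 ]
right 312 252 [ 0.538  -0.0027  0.022 ]
left 186 342 [0.29   0.3336 0.022 ]
bot 189 347 [0.2769 0.3248 0.022 ]
jarA [ 0.62601746 -0.07958263  0.13      ]
jarB [ 0.64607949 -0.20943647  0.13      ]
blue [ 0.5406414  -0.17186789  0.13      ]
tri dispenser head [ 0.50829837 -0.46500856  0.18892687]
cup rim [0.59755081 0.13697109 0.058     ] handle end [0.50058102 0.07268925 0.05      ]
(np.float64(302.4728049989581), np.float64(247.5616657249398)) (np.float64(256.7160204606839), np.float64(259.11680556346244))
```

View pics/crate.png

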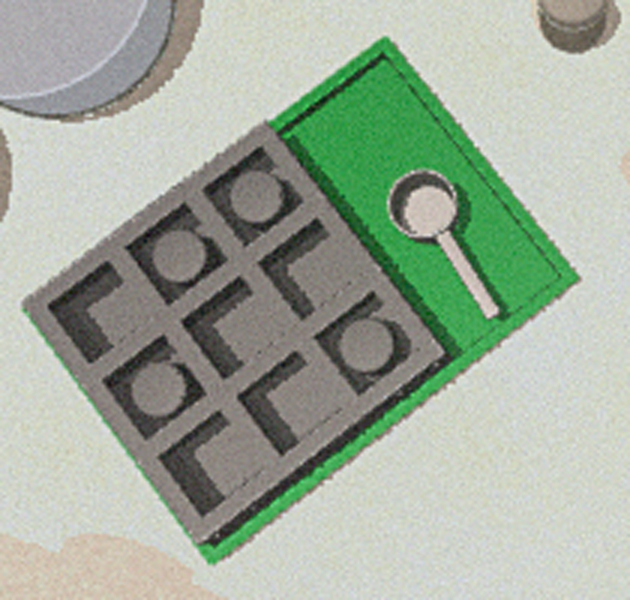

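View pics/jars.png

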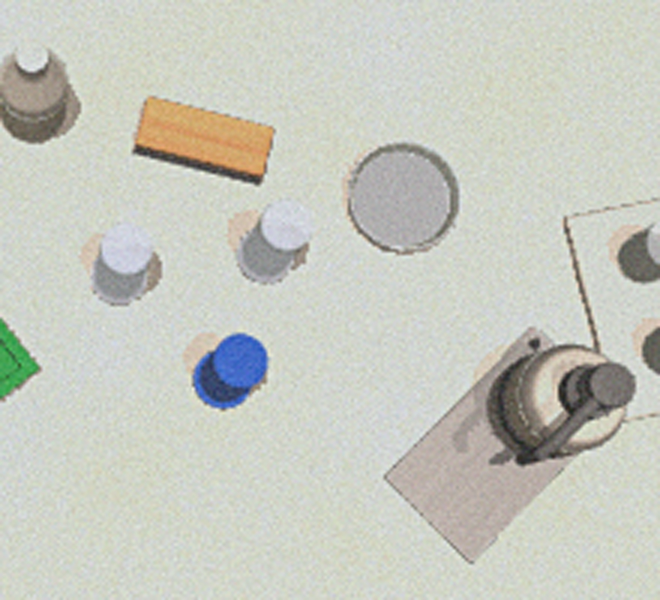

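Crop readings: beakers show as discs in the cells at (255,190), (180,250), (150,390) and (365,340), which are cells 6, 7, 5 and 0. Empty cells are 1, 2, 3, 4 and 8. Two jars are present, and the spout tip is at crop (525,460). Next I compute coordinates and check the scale against known lengths.

Run:
```python
from h import *
t=cam("top")
P=lambda u,v,z:onz(t,120+u/3,160+v/3,z)[:2]
c=[P(275,128,.08),P(25,303,.08),P(205,543,.08),P(440,365,.08)]
print("crate corners",np.round(c,4),[np.linalg.norm(c[i]-c[i-1]).round(4) for i in range(4)])
ce=np.mean(c,0); e=c[0]-c[3]+c[1]-c[2]; th=np.arctan2(e[1],e[0]); f=c[1]-c[0]+c[2]-c[3]
print("centre",ce,"x heading",np.degrees(th),np.degrees(np.arctan2(f[1],f[0]))-90)
Rm=np.array([[np.cos(th),-np.sin(th)],[np.sin(th),np.cos(th)]])
for n,q in dict(c1=(-84,0),c2=(-84,84),c3=(0,-84),c4=(0,0),c8=(84,84),end=(0,-198)).items(): print(n,(ce+Rm@np.array(q)/1e3).round(4))
Q=lambda u,v,z:onz(t,300+u/3,130+v/3,z)[:2]
a,b,d=Q(385,477,.004),Q(472,562,.004),Q(532,328,.004)
print("plate",a,b,d,"w",np.linalg.norm(a-b),"l",np.linalg.norm(a-d))
h=Q(607,385,.19); sp=Q(525,460,.125); print("head",h,"spout",sp,np.linalg.norm(h-sp),np.degrees(np.arctan2(*(sp-h)[::-1])))
for n,u,v in(("jarA",126,249),("jarB",286,224)):print(n,Q(u,v,.13))
print("jarA foot",Q(121,280,0),"jarB foot",Q(266,262,0))
cu=P(424,205,.058);he=P(492,313,.05);print("cup",cu,he,np.linalg.norm(cu-he),np.degrees(np.arctan2(*(he-cu)[::-1])))
print("erase",Q(205,138,.032),"rinse",Q(33,55,.16),"dish",Q(403,198,0))
s,M=tool();print("tool z heading",np.degrees(np.arctan2(M[1,2],M[0,2])))
```

```text
crate corners [[0.6616 0.2699]
 [0.5007 0.4829]
 [0.2954 0.313 ]
 [0.4501 0.1154]] [np.float64(0.2619), np.float64(0.267), np.float64(0.2666), np.float64(0.2509)]
centre [0.47693858 0.29529358] x heading 37.89110190296173 37.55105605024224
c1 [0.4106 0.2437]
c2 [0.3591 0.31  ]
c3 [0.5285 0.229 ]
c4 [0.4769 0.2953]
c8 [0.4916 0.4132]
end [0.5985 0.139 ]
plate [ 0.44026258 -0.32733377] [ 0.36337482 -0.40502759] [ 0.58183234 -0.47017867] w 0.10930717678394841 l 0.20111355267882325
head [ 0.50469022 -0.46536831] spout [ 0.44829469 -0.41780904] 0.07377221590265837 139.8585160214602
jarA [ 0.62601746 -0.07958263]
jarB [ 0.64973081 -0.21815941]
jarA foot [ 0.62441865 -0.08244594] jarB foot [ 0.6434582  -0.22066008]
cup [0.59663711 0.13603594] [0.49967447 0.07266996] 0.11583177998456341 -146.83501469698825
erase [ 0.75566609 -0.15981432] rinse [0.78952803 0.00252907] dish [ 0.70775099 -0.35329525]
tool z heading -13.681242464248921
```

Emit:
drive_tool([
  [[0, 0, 0], [0, -2.5, 3.1], 8.8],
  [[0, 0, 0], [0, -2.5, 3.1], 8.8],
  [[0, 0, 0], [0, -2.5, 3.1], 8.8],
  [[0, 0, 0], [0, -2.5, 3.1], 8.8],
  [[0, 0, 0], [0, -2.5, 3.1], 8.8],
  [[0, 0, 0], [0, -2.5, 3.1], 8.8],
  [[0, 0, 0], [0, -2.5, 3.1], 8.8],
  [[0, 0, 0], [0, -2.5, 3.1], 8.8],
  [[0, 0, 0], [0, -2.5, 3.1], 8.8],
  [[0, 0, 0], [0, -2.5, 3.1], 8.8],
  [[0, 0, 0], [0, -2.5, 3.1], 8.8],
  [[0, 0, 0], [0, -2.5, 3.1], 8.8],
])

```text
clock: 1.3
tool_pos: [0.4393, 0.2261, 0.2499]
eef_rot: [0.084, 0.702, -0.084, 0.702]
contact_force: [0.7, 1.4, -0.9]
opening: 0.997
```

Emit:
drive_tool([
  [[0, 0, 0], [0, -2.5, 3.1], 8.8],
  [[0, 0, 0], [0, -2.5, 3.1], 8.8],
  [[0, 0, 0], [0, -2.5, 3.1], 8.8],
  [[0, 0, 0], [0, -2.5, 3.1], 8.8],
  [[-6.7, 0, 0], [0, 0, 0], 8.8],
  [[-6.7, 0, 0], [0, 0, 0], 8.8],
  [[-6.7, 0, 0], [0, 0, 0], 8.8],
  [[-6.7, 0, 0], [0, 0, 0], 8.8],
  [[-6.7, 0, 0], [0, 0, 0], 8.8],
  [[-6.7, 0, 0], [0, 0, 0], 8.8],
  [[-6.7, 0, 0], [0, 0, 0], 8.8],
  [[0, 0, 0], [0, 0, 0], 8.8],
])

```text
clock: 2.3
tool_pos: [0.5352, 0.1011, 0.2496]
eef_rot: [-0.203, 0.677, 0.203, 0.677]
contact_force: [0.1, 0.5, 0.1]
opening: 1.0
```

Run:
```python
from h import *
w=cam("wrist"); cv2.imwrite("pics/w1.png",cv2.convertScaleAbs(w[0][:,:,::-1],alpha=1.6)); to((.538,.098,.25))
print(px(w,(.597,.136,.058)),px(w,(.4997,.0727,.05)))
```

```text
t 2.35 pos [0.5351 0.1011 0.2496] yaw_y 123.1 xdown [-0.     0.001 -1.   ] F [-0.6 -0.   0.1] op 87.6
shift cm [-0.04 -0.42  0.07]
(np.float64(312.3494595126595), np.float64(274.09571989844767)) (np.float64(312.78465662682754), np.float64(152.5877118884269))
```

View pics/w1.png

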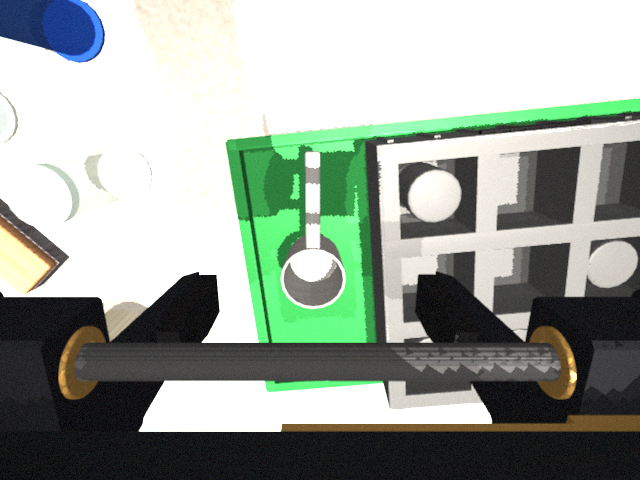

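The wrist view shows the cup at (313,275) and its handle end at (313,152), matching the prediction. The crate wall is close on the right, so I narrow the fingers before descending.

Emit:
drive_tool([
  [[0, 0, 0], [0, -0.4, 0.1], 3.2],
  [[0, 0, 0], [2.0, 0, 0], 3.2],
  [[0, 0, 0], [2.5, 0, 0], 3.2],
  [[0, 0, 0], [2.5, 0, 0], 3.2],
  [[0, 0, 0], [2.5, 0, 0], 3.2],
  [[0, 0, 0], [2.5, 0, 0], 3.2],
  [[0, 0, 0], [2.5, 0, 0], 3.2],
  [[0, 0, 0], [2.5, 0, 0], 3.2],
  [[0, 0, 0], [2.0, 0, 0], 3.2],
  [[0, 0, 0], [1.4, 0, 0], 3.2],
  [[0, 0, 0], [0, 0, 0], 0],
  [[0, 0, 0], [0, 0, 0], 0],
], force=55)

```text
clock: 3.35
tool_pos: [0.5381, 0.0984, 0.0454]
eef_rot: [-0.202, 0.678, 0.201, 0.677]
contact_force: [0.2, -0.9, -0.1]
opening: 0.237
```

Emit:
drive_tool([
  [[0, 0, 0], [0, 0, 0], 0],
  [[0, 0, 0], [0, 0, 0], 0],
  [[0, 0, 0], [0, 0, 0], 0],
  [[0, 0, 0], [0, 0, 0], 0],
])

```text
clock: 3.68
tool_pos: [0.5389, 0.0987, 0.0465]
eef_rot: [-0.202, 0.677, 0.202, 0.678]
contact_force: [0.1, -0.1, -0.1]
opening: 0.145
```

Gripped at about 13 mm. I lift slowly and look.

Emit:
drive_tool([
  [[0, 0, 0], [-0.5, 0, 0], 0],
  [[0, 0, 0], [-0.5, 0, 0], 0],
  [[0, 0, 0], [-1, 0, 0], 0],
  [[0, 0, 0], [-1, 0, 0], 0],
  [[0, 0, 0], [-1.5, 0, 0], 0],
  [[0, 0, 0], [-1.5, 0, 0], 0],
  [[0, 0, 0], [-1.5, 0, 0], 0],
  [[0, 0, 0], [-1.5, 0, 0], 0],
  [[0, 0, 0], [-1, 0, 0], 0],
  [[0, 0, 0], [0, 0, 0], 0],
  [[0, 0, 0], [0, 0, 0], 0],
])

```text
clock: 4.6
tool_pos: [0.5384, 0.0984, 0.1463]
eef_rot: [-0.202, 0.677, 0.202, 0.678]
contact_force: [-0.8, -0.0, -2.1]
opening: 0.147
```

Run:
```python
from h import *
w=cam("wrist"); s=cam("scene"); to((.449-.0707*.07/.1,-.413+.0707*.07/.1,.2))
a=cv2.resize(s[0][150:300,280:480,::-1],None,fx=2.5,fy=2.5); b=cv2.resize(w[0][:,:,::-1],(500,375))
cv2.imwrite("pics/lift.png",np.vstack([cv2.convertScaleAbs(a,alpha=1.8)[:225+40],b[:330]]))
```

```text
t 4.7 pos [0.5376 0.0982 0.1452] yaw_y 123.2 xdown [-0.001 -0.001 -1.   ] F [ 0.6  0.4 -3.1] op 13.1
shift cm [ -5.44 -31.06 -36.85]
```

View pics/lift.png

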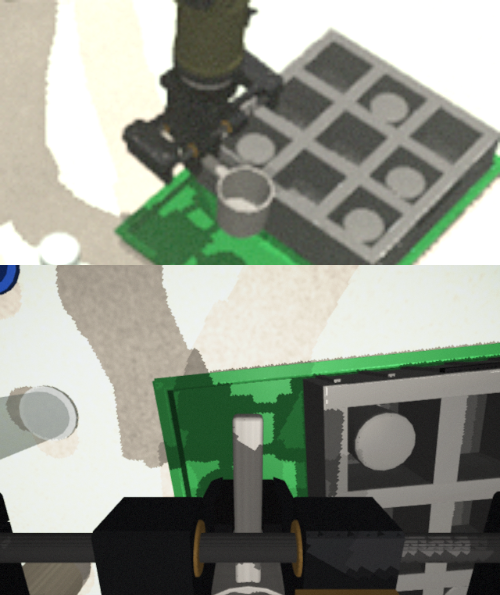

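The cup is lifted level in both views. Next I turn to heading 0, raise, and travel to a point clear of the spout on the robot side.

Emit:
drive_tool([
  [[5.5, 0, 0], [-1, 0, 0], 0],
  [[5.5, 0, 0], [-1, 0, 0], 0],
  [[5.5, 0, 0], [-1, 0, 0], 0],
  [[5.5, 0, 0], [-1, 0, 0], 0],
  [[5.5, 0, 0], [-1, 0, 0], 0],
  [[5.7, 0, 0], [-0.5, 0, 0], 0],
  [[0, 0, 0], [0, -1.5, -0.8], 0],
  [[0, 0, 0], [0, -2.6, -1.4], 0],
  [[0, 0, 0], [0, -2.8, -1.5], 0],
  [[0, 0, 0], [0, -2.8, -1.5], 0],
  [[0, 0, 0], [0, -2.8, -1.5], 0],
  [[0, 0, 0], [0, -2.8, -1.5], 0],
])

```text
clock: 5.7
tool_pos: [0.4548, -0.0555, 0.1999]
eef_rot: [-0.0, 0.708, 0.0, 0.706]
contact_force: [0.7, 0.6, -1.5]
opening: 0.144
```

Emit:
drive_tool([
  [[0, 0, 0], [0, -2.8, -1.5], 0],
  [[0, 0, 0], [0, -2.8, -1.5], 0],
  [[0, 0, 0], [0, -2.8, -1.5], 0],
  [[0, 0, 0], [0, -2.8, -1.5], 0],
  [[0, 0, 0], [0, -2.8, -1.5], 0],
  [[0, 0, 0], [0, -2.8, -1.5], 0],
  [[0, 0, 0], [0, -2.8, -1.5], 0],
  [[0, 0, 0], [0, -2.8, -1.5], 0],
  [[0, 0, 0], [0, -2.8, -1.5], 0],
  [[0, 0, 0], [0, -2.8, -1.5], 0],
  [[0, 0, 0], [0, -2.0, -1.0], 0],
  [[0, 0, 0], [0, 0, 0], 0],
])

```text
clock: 6.7
tool_pos: [0.2925, -0.3591, 0.1996]
eef_rot: [0.003, 0.708, -0.004, 0.706]
contact_force: [-0.3, -0.8, -2.7]
opening: 0.148
```

Run:
```python
from h import *
w=cam("wrist"); to((.27,-.413,.05)); 
t=cam("top")
b=cv2.resize(w[0][:,:,::-1],(500,375)); a=cv2.resize(t[0][180:360,360:540,::-1],None,fx=500/180,fy=500/180)[:,:]
cv2.imwrite("pics/pre.png",np.hstack([cv2.convertScaleAbs(cv2.resize(a,(375,375)),alpha=1.8),b]))
s,M=tool(); g=s["tool_pos"]
for q in(.065,.07,.075): print(q,px(w,g+M[:,2]*(q-.122)+np.array([0,0,.013])))
print(px(t,g+M[:,2]*.07))
```

```text
t 6.75 pos [ 0.2942 -0.3565  0.1997] yaw_y 89.7 xdown [-0.002  0.    -1.   ] F [ 0.3  0.9 -2.9] op 13.1
shift cm [14.98 -5.67 -2.37]
0.065 (np.float64(329.34903180428853), np.float64(179.00966506845774))
0.07 (np.float64(329.29856915091597), np.float64(193.60615312324094))
0.075 (np.float64(329.249244255314), np.float64(207.8735410099329))
(np.float64(460.33441170978017), np.float64(315.9037693265331))
```

View pics/pre.png

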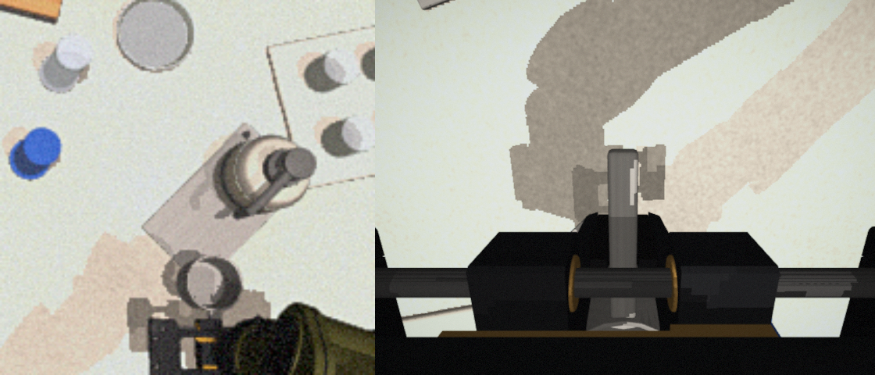

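The cup hangs level, with the handle end where r = 70 mm predicts. I lower it beside the plate, slide it under the spout, and set it down.

Emit:
drive_tool([
  [[0, 0, 0], [0, -2.8, 0], 0],
  [[0, 0, 0], [0, -2.8, 0], 0],
  [[0, 0, 0], [2, 0, 0], 0],
  [[0, 0, 0], [2.5, 0, 0], 0],
  [[0, 0, 0], [2.5, 0, 0], 0],
  [[0, 0, 0], [2.5, 0, 0], 0],
  [[0, 0, 0], [2.5, 0, 0], 0],
  [[0, 0, 0], [2, 0, 0], 0],
  [[0, 0, 0], [0, 0, 0], 0],
  [[0, 0, 0], [0, 0, 0], 0],
])

```text
clock: 7.63
tool_pos: [0.2971, -0.4086, 0.06]
eef_rot: [-0.0, 0.708, 0.002, 0.707]
contact_force: [-0.6, 0.1, -2.0]
opening: 0.145
```

Emit:
drive_tool([
  [[0, 0, 0], [0, 0, 1], 0],
  [[0, 0, 0], [0, 0, 1.5], 0],
  [[0, 0, 0], [0, 0, 1.5], 0],
  [[0, 0, 0], [0, 0, 1.5], 0],
  [[0, 0, 0], [0, 0, 1.5], 0],
  [[0, 0, 0], [0, 0, 1], 0],
  [[0, 0, 0], [0, 0, 0.4], 0],
  [[0, 0, 0], [0, 0, 0], 0],
  [[0, 0, 0], [0, 0, 0], 0],
])

```text
clock: 8.38
tool_pos: [0.3804, -0.4104, 0.0611]
eef_rot: [-0.0, 0.707, 0.0, 0.707]
contact_force: [0.5, 1.1, -2.4]
opening: 0.143
```

Run:
```python
from h import *
to((.379,-.413,.046))
t=cam("top");s=cam("scene")
b=cv2.resize(s[0][170:290,110:270,::-1],(500,375)); a=cv2.resize(t[0][200:340,420:560,::-1],(375,375))
cv2.imwrite("pics/under.png",cv2.convertScaleAbs(np.hstack([a,b]),alpha=1.8))
```

```text
t 8.38 pos [ 0.3804 -0.4104  0.0611] yaw_y 90.0 xdown [ 0.001 -0.    -1.   ] F [ 0.5  1.1 -2.4] op 12.6
shift cm [ 1.51 -0.26 -0.14]
```

View pics/under.png

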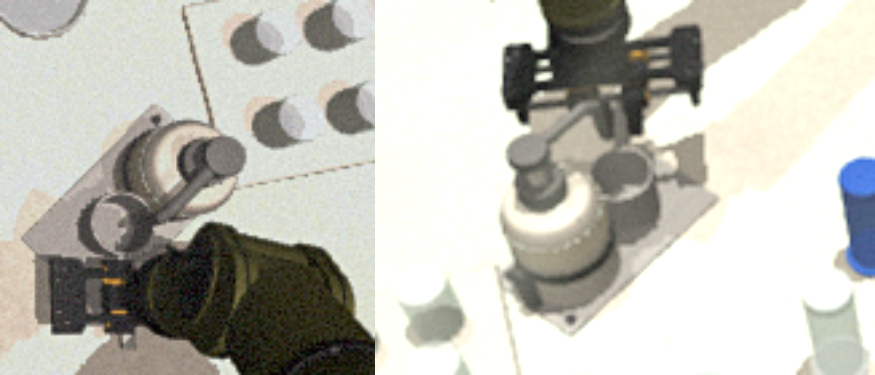

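The cup appears under the spout in both views: top crop cup (115,225), spout tip (152,217). I check this numerically because the two are at different heights.

Run:
```python
from h import *
t=cam("top");s=cam("scene")
print("cup",onz(t,420+115*.3733,200+223*.3733,.073),"spout",onz(t,420+153*.3733,200+216*.3733,.125))
k=160/500
print("scene cup",onz(s,110+625*k,170+172*k,.073),"spout",onz(s,110+622*k,170+142*k,.125))
print("head",onz(t,420+224*.3733,200+158*.3733,.192),onz(s,110+527*k,170+152*k,.192),tri(t,(420+224*.3733,200+158*.3733),s,(110+527*k,170+152*k)))
```

```text
cup [ 0.45209565 -0.40310954  0.073     ] spout [ 0.45520489 -0.42349777  0.125     ]
scene cup [ 0.5073833  -0.04439199  0.073     ] spout [ 0.51109461 -0.04638328  0.125     ]
head [ 0.50288822 -0.46761821  0.192     ] [ 0.56237573 -0.13619628  0.192     ] [ 0.54419009 -0.27334303  0.29131234]
```

Emit:
drive_tool([
  [[0, 0, 0], [0, -0.6, 0], 0],
  [[0, 0, 0], [0.4, 0, 0], 0],
  [[0, 0, 0], [0.4, 0, 0], 0],
  [[0, 0, 0], [0.4, 0, 0], 0],
  [[0, 0, 0], [0.2, 0, 0], 0],
  [[0, 0, 0], [0, 0, 0], 0],
  [[0, 0, 0], [0, 0, 0], 0],
])

```text
clock: 9.17
tool_pos: [0.3777, -0.4152, 0.0463]
eef_rot: [0.001, 0.709, 0.001, 0.705]
contact_force: [-4.7, 4.3, 1.2]
opening: 0.152
```

Run:
```python
from h import *
to((.379,-.413,.046))
s=cam("scene");k=160/500
print("scene cup (old)",onz(s,110+250*k,170+172*k,.073),"spout",onz(s,110+247*k,170+142*k,.125),"head",onz(s,110+152*k,170+152*k,.192))
```

```text
t 9.17 pos [ 0.3777 -0.4152  0.0463] yaw_y 90.1 xdown [-0.005  0.003 -1.   ] F [-4.7  4.3  1.2] op 13.4
shift cm [0.03 0.22 0.13]
scene cup (old) [ 0.45420723 -0.40288753  0.073     ] spout [ 0.45935136 -0.39537213  0.125     ] head [ 0.51356124 -0.46538326  0.192     ]
```

The force of about 6 N along the front direction suggests the cup touches the bottle. I move it 1 cm forward, then release and rise.

Emit:
drive_tool([
  [[0, 0, 0], [-0.2, 0, 0], 0],
  [[0, 0, 0], [0, 0.4, -0.4], 0],
  [[0, 0, 0], [0, 0.4, -0.4], 0],
  [[0, 0, 0], [0.3, 0, 0], 0],
  [[0, 0, 0], [0, 0, 0], 0],
  [[0, 0, 0], [0, 0, 0], 0],
])

```text
clock: 9.72
tool_pos: [0.3704, -0.4089, 0.0464]
eef_rot: [0.0, 0.708, -0.001, 0.706]
contact_force: [-5.3, 2.5, 10.6]
opening: 0.148
```

Emit:
drive_tool([
  [[0, 0, 0], [0, 0, 0], 3.2],
  [[0, 0, 0], [0, 0, 0], 3.2],
  [[0, 0, 0], [0, 0, 0], 3.2],
  [[0, 0, 0], [0, 0, 0], 3.2],
  [[0, 0, 0], [-1, 0, 0], 3.2],
  [[0, 0, 0], [-2, 0, 0], 3.2],
  [[0, 0, 0], [-3, 0, 0], 3.2],
  [[0, 0, 0], [-4, 0, 0], 3.2],
  [[0, 0, 0], [-4, 0, 0], 3.2],
  [[0, 0, 0], [-4, 0, 0], 3.2],
  [[0, 0, 0], [-2, 0, 0], 0],
  [[0, 0, 0], [0, 0, 0], 0],
])

```text
clock: 10.72
tool_pos: [0.3748, -0.4102, 0.2513]
eef_rot: [-0.002, 0.704, -0.002, 0.71]
contact_force: [-0.5, -0.1, 0.0]
opening: 0.232
```

Run:
```python
from h import *
to((.504,-.467,.25))
t=cam("top");s=cam("scene")
b=cv2.resize(s[0][170:290,110:270,::-1],(500,375)); a=cv2.resize(t[0][200:340,420:560,::-1],(375,375))
cv2.imwrite("pics/under2.png",cv2.convertScaleAbs(np.hstack([a,b]),alpha=1.8))
```

```text
t 10.72 pos [ 0.3748 -0.4102  0.2513] yaw_y 90.0 xdown [ 0.008 -0.007 -1.   ] F [-0.5 -0.1  0. ] op 20.4
shift cm [ 0.27 -5.68 12.92]
```

View pics/under2.png

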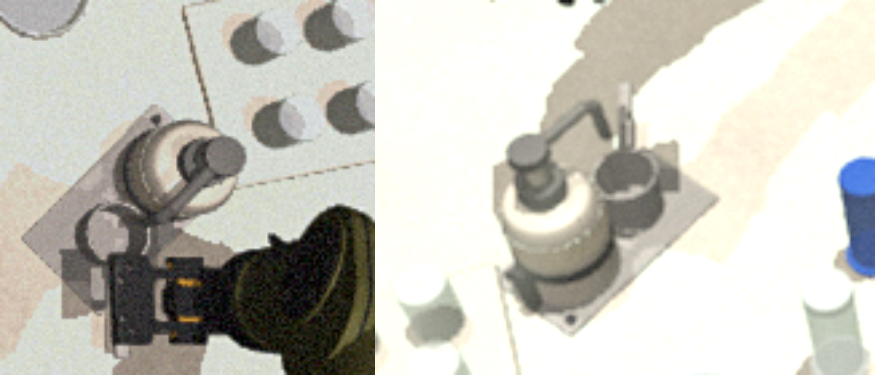

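Run:
```python
from h import *
t=cam("top");s=cam("scene");k=160/500;j=.3733
T=lambda u,v:(420+u*j,200+v*j); S=lambda u,v:(110+(u-375)*k,170+v*k)
print("cup",onz(t,*T(113,232),.062),onz(s,*S(629,175),.062),"spout",onz(t,*T(153,217),.125),onz(s,*S(607,138),.125),tri(t,T(153,217),s,S(607,138)))
print("head",onz(t,*T(224,158),.192),onz(s,*S(529,152),.192),tri(t,T(224,158),s,S(529,152)))
to((.506,-.467,.25))
```

```text
cup [ 0.44396264 -0.40412926  0.062     ] [ 0.44973379 -0.40121335  0.062     ] spout [ 0.454257   -0.42345431  0.125     ] [ 0.45243661 -0.40934411  0.125     ] [ 0.45450788 -0.41476053  0.13053399]
head [ 0.50288822 -0.46761821  0.192     ] [ 0.51382142 -0.4636287   0.192     ] [ 0.50437859 -0.4689314   0.1818053 ]
t 10.92 pos [ 0.3714 -0.408   0.2446] yaw_y 90.0 xdown [-0.002  0.002 -1.   ] F [0.2 0.8 0.4] op 4.7
shift cm [-0.58 -5.9  13.45]
```

The cup is about 12 mm from the spout, within the 26 mm limit. I move over the head at about (0.506, -0.467) with fingers closed and press.

Emit:
drive_tool([
  [[0, 0, 0], [0, -1.5, 3.4], 0],
  [[0, 0, 0], [0, -1.5, 3.4], 0],
  [[0, 0, 0], [0, -1.5, 3.3], 0],
  [[0, 0, 0], [0, -1.4, 3.2], 0],
  [[0, 0, 0], [0, 0, 0], 0],
  [[0, 0, 0], [0, 0, 0], 0],
], force=10)

```text
clock: 11.42
tool_pos: [0.5062, -0.4663, 0.2427]
eef_rot: [0.0, 0.708, 0.002, 0.706]
contact_force: [-1.2, -0.4, -0.8]
opening: 0.007
```

Emit:
drive_tool([
  [[0, 0, 0], [1.5, 0, 0], 0],
  [[0, 0, 0], [1.5, 0, 0], 0],
  [[0, 0, 0], [0.8, 0, 0], 0],
  [[0, 0, 0], [0.5, 0, 0], 0],
  [[0, 0, 0], [0.4, 0, 0], 0],
  [[0, 0, 0], [0.4, 0, 0], 0],
  [[0, 0, 0], [0.3, 0, 0], 0],
  [[0, 0, 0], [0.2, 0, 0], 0],
  [[0, 0, 0], [0, 0, 0], 0],
  [[0, 0, 0], [0, 0, 0], 0],
])

```text
clock: 12.25
tool_pos: [0.504, -0.4672, 0.1908]
eef_rot: [0.0, 0.708, 0.0, 0.706]
contact_force: [-4.8, 2.1, 7.9]
opening: 0.004
```

Emit:
drive_tool([
  [[0, 0, 0], [0.3, 0, 0], 0],
  [[0, 0, 0], [0.3, 0, 0], 0],
  [[0, 0, 0], [0, 0, 0], 0],
  [[0, 0, 0], [0, 0, 0], 0],
  [[0, 0, 0], [0, 0, 0], 0],
  [[0, 0, 0], [0, 0, 0], 0],
])

```text
clock: 12.75
tool_pos: [0.5042, -0.4673, 0.1893]
eef_rot: [-0.0, 0.707, -0.001, 0.707]
contact_force: [-11.9, 7.7, 29.7]
opening: 0.011
```

Run:
```python
from h import *
to((.506,-.467,.25))
t=cam("top");s=cam("scene")
b=cv2.resize(s[0][170:290,110:270,::-1],(500,375)); a=cv2.resize(t[0][200:340,420:560,::-1],(375,375))
cv2.imwrite("pics/press.png",cv2.convertScaleAbs(np.hstack([a,b]),alpha=1.8))
```

```text
t 12.75 pos [ 0.5042 -0.4673  0.1893] yaw_y 90.0 xdown [-0.001 -0.002 -1.   ] F [-11.9   7.7  29.7] op 0.9
shift cm [-6.07  0.02  0.17]
```

View pics/press.png

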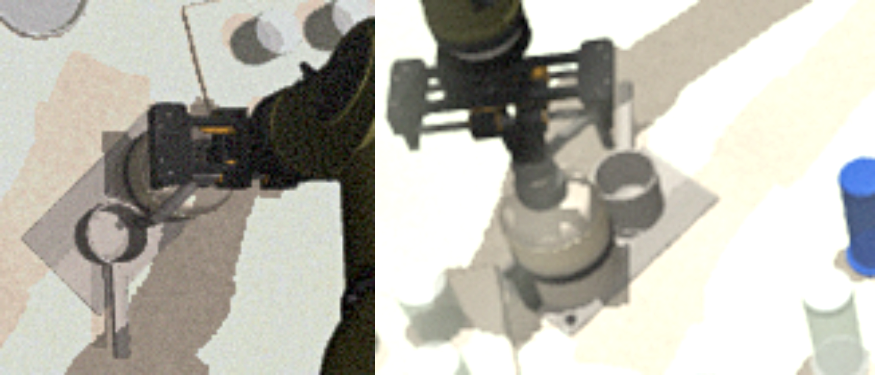

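The stroke bottomed out (30 N at a TCP height of 0.1893), and the cup was still in place at crop (111,233). I release the pump and go back above the handle.

Emit:
drive_tool([
  [[0, 0, 0], [-1, 0, 0], 0],
  [[0, 0, 0], [-2, 0, 0], 0],
  [[0, 0, 0], [-3, 0, 0], 0],
  [[0, 0, 0], [-1, 0.5, -2], 0],
  [[0, 0, 0], [0, 1.5, -3.5], 3.2],
  [[0, 0, 0], [0, 1.5, -3.5], 3.2],
  [[0, 0, 0], [0, 1.5, -3], 3.2],
  [[0, 0, 0], [0, 1, -1.5], 3.2],
  [[0, 0, 0], [0, 0, 0], 3.2],
  [[0, 0, 0], [0, 0, 0], 3.2],
], force=55)

```text
clock: 13.68
tool_pos: [0.3703, -0.408, 0.2545]
eef_rot: [-0.0, 0.707, -0.001, 0.708]
contact_force: [0.2, -0.1, 0.2]
opening: 0.364
```

Run:
```python
from h import *
w=cam("wrist"); to((.37,-.407,.25)); cv2.imwrite("pics/w2.png",w[0][:,:,::-1])
```

```text
t 13.73 pos [ 0.3715 -0.4083  0.2544] yaw_y 90.0 xdown [ 0.003 -0.002 -1.   ] F [-0.3 -0.5  0.5] op 31.9
shift cm [ 0.44  0.13 -0.15]
```

View pics/w2.png

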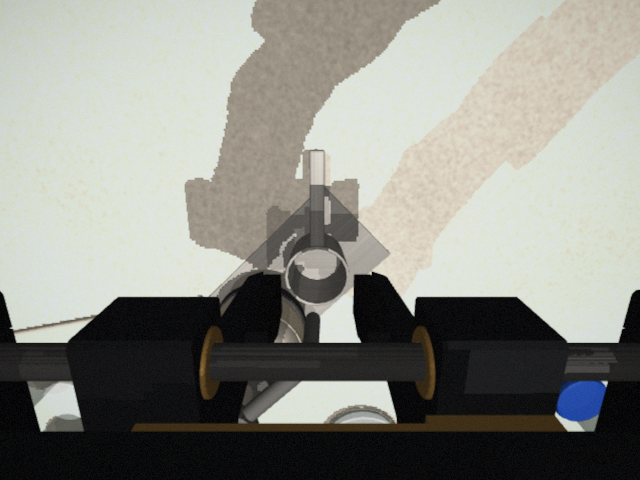

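The handle runs straight from (317,150) to (317,240), centred between the fingers, so the cup is undisturbed. I descend, grip and lift a little, then back out from under the spout.

Emit:
drive_tool([
  [[0, 0, 0], [2.8, 0, 0], 3.2],
  [[0, 0, 0], [3, 0, 0], 3.2],
  [[0, 0, 0], [3, 0, 0], 3.2],
  [[0, 0, 0], [3, 0, 0], 3.2],
  [[0, 0, 0], [3, 0, 0], 3.2],
  [[0, 0, 0], [2.5, 0, 0], 3.2],
  [[0, 0, 0], [2, 0, 0], 3.2],
  [[0, 0, 0], [1.4, 0, 0], 3.2],
  [[0, 0, 0], [0, 0, 0], 3.2],
  [[0, 0, 0], [0, 0, 0], 0],
  [[0, 0, 0], [0, 0, 0], 0],
  [[0, 0, 0], [0, 0, 0], 0],
])

```text
clock: 14.73
tool_pos: [0.3715, -0.4083, 0.0477]
eef_rot: [-0.001, 0.706, -0.0, 0.708]
contact_force: [0.3, -1.0, -0.4]
opening: 0.161
```

Emit:
drive_tool([
  [[0, 0, 0], [0, 0, 0], 0],
  [[0, 0, 0], [0, 0, 0], 0],
  [[0, 0, 0], [0, 0, 0], 0],
  [[0, 0, 0], [-0.7, 0, 0], 0],
  [[0, 0, 0], [-0.7, 0, 0], 0],
  [[0, 0, 0], [0, 0, -1], 0],
  [[0, 0, 0], [0, 0, -2], 0],
  [[0, 0, 0], [0, 0, -2], 0],
  [[0, 0, 0], [0, 0, -2], 0],
  [[0, 0, 0], [0, 0, -1.5], 0],
  [[0, 0, 0], [0, 0, 0], 0],
  [[0, 0, 0], [0, 0, 0], 0],
])

```text
clock: 15.73
tool_pos: [0.2841, -0.4076, 0.0608]
eef_rot: [0.001, 0.707, -0.0, 0.707]
contact_force: [0.3, 0.0, -2.6]
opening: 0.147
```

Run:
```python
from h import *
to((.54,.1,.2))
```

```text
t 15.73 pos [ 0.2841 -0.4076  0.0608] yaw_y 89.9 xdown [-0.001  0.    -1.   ] F [ 0.3  0.  -2.6] op 13.0
shift cm [-13.92  50.8   25.51]
```

Emit:
drive_tool([
  [[0, 0, 0], [-1.5, 0, 0], 0],
  [[0, 0, 0], [-2.5, 0, 0], 0],
  [[0, 0, 0], [-2.5, 0, 0], 0],
  [[0, 0, 0], [-2.5, 0, 0], 0],
  [[0, 0, 0], [-2.5, 0, 0], 0],
  [[0, 0, 0], [-2.5, 0.5, 0], 0],
  [[0, 0, 0], [0, 1.5, 0.7], 0],
  [[0, 0, 0], [0, 2.8, 1.4], 0],
  [[0, 0, 0], [0, 2.8, 1.4], 0],
  [[0, 0, 0], [0, 2.8, 1.4], 0],
  [[0, 0, 0], [0, 2.8, 1.4], 0],
  [[0, 0, 0], [0, 2.8, 1.4], 0],
])

```text
clock: 16.73
tool_pos: [0.364, -0.2455, 0.2011]
eef_rot: [-0.001, 0.706, 0.001, 0.708]
contact_force: [-0.2, -0.4, -2.1]
opening: 0.149
```

Emit:
drive_tool([
  [[0, 0, 0], [0, 2.8, 1.4], 0],
  [[0, 0, 0], [0, 2.8, 1.4], 0],
  [[0, 0, 0], [0, 2.8, 1.4], 0],
  [[0, 0, 0], [0, 2.8, 1.4], 0],
  [[0, 0, 0], [0, 2.8, 1.4], 0],
  [[0, 0, 0], [0, 2.8, 1.4], 0],
  [[0, 0, 0], [0, 2.8, 1.4], 0],
  [[0, 0, 0], [0, 2.8, 1.4], 0],
  [[0, 0, 0], [0, 2.8, 1.4], 0],
  [[0, 0, 0], [0, 2.8, 1.4], 0],
  [[0, 0, 0], [0, 2.8, 1.4], 0],
  [[0, 0, 0], [0, 2.5, 1.2], 0],
])

```text
clock: 17.73
tool_pos: [0.5292, 0.0895, 0.201]
eef_rot: [-0.0, 0.707, 0.002, 0.708]
contact_force: [1.2, -0.1, -1.5]
opening: 0.149
```

Emit:
drive_tool([
  [[-5.4, 0, 0], [0, 0, 0], 0],
  [[-5.4, 0, 0], [0, 0, 0], 0],
  [[-5.4, 0, 0], [0, 0, 0], 0],
  [[-5.4, 0, 0], [0, 0, 0], 0],
  [[-5.4, 0, 0], [0, 0, 0], 0],
  [[-5.4, 0, 0], [0, 0, 0], 0],
  [[-5.4, 0, 0], [0, 0, 0], 0],
  [[0, 0, 0], [0, 0, 0], 0],
])

```text
clock: 18.4
tool_pos: [0.5283, 0.0868, 0.2008]
eef_rot: [-0.23, 0.668, 0.231, 0.669]
contact_force: [0.2, -1.0, -2.7]
opening: 0.149
```

Run:
```python
from h import *
w=cam("wrist"); to((.543,.096,.2)); cv2.imwrite("pics/w3.png",w[0][:,:,::-1])
```

```text
t 18.45 pos [0.5283 0.0866 0.2008] yaw_y 127.8 xdown [ 0.     0.002 -1.   ] F [-0.7  0.9 -1.7] op 13.0
shift cm [ 0.08 -0.16  1.74]
```

View pics/w3.png

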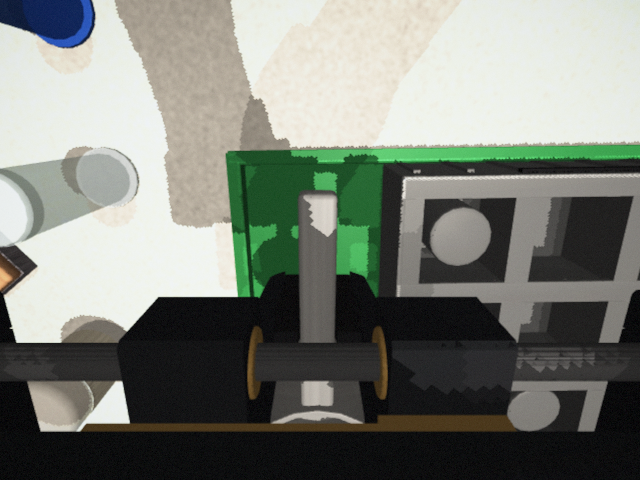

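The handle at column 318 is centred between the rim (245) and the crate wall (385), and parallel to them. I lower and release.

Emit:
drive_tool([
  [[0, 0, 0], [0, -0.1, 1.7], 0],
  [[0, 0, 0], [2, 0, 0], 0],
  [[0, 0, 0], [2.5, 0, 0], 0],
  [[0, 0, 0], [2.5, 0, 0], 0],
  [[0, 0, 0], [2.5, 0, 0], 0],
  [[0, 0, 0], [2.5, 0, 0], 0],
  [[0, 0, 0], [1.5, 0, 0], 0],
  [[0, 0, 0], [1, 0, 0], 0],
  [[0, 0, 0], [0.5, 0, 0], 0],
  [[0, 0, 0], [0.3, 0, 0], 0],
  [[0, 0, 0], [0.2, 0, 0], 0],
  [[0, 0, 0], [0, 0, 0], 0],
])

```text
clock: 19.45
tool_pos: [0.5424, 0.0954, 0.0466]
eef_rot: [-0.229, 0.669, 0.229, 0.669]
contact_force: [-1.9, -0.0, 2.8]
opening: 0.146
```

Run:
```python
from h import *
to((.543,.096,.045))
```

```text
t 19.45 pos [0.5424 0.0954 0.0466] yaw_y 127.8 xdown [ 0.001  0.    -1.   ] F [-1.9 -0.   2.8] op 12.8
shift cm [0.16 0.01 0.09]
```

Emit:
drive_tool([
  [[0, 0, 0], [0, 0, 0], 3.2],
  [[0, 0, 0], [0, 0, 0], 3.2],
  [[0, 0, 0], [0, 0, 0], 3.2],
  [[0, 0, 0], [0, 0, 0], 3.2],
  [[0, 0, 0], [-1, 0, 0], 3.2],
  [[0, 0, 0], [-3, 0, 0], 3.2],
  [[0, 0, 0], [-4, 0, 0], 3.2],
  [[0, 0, 0], [-4, 0, 0], 3.2],
  [[0, 0, 0], [-4, 0, 0], 3.2],
  [[0, 0, 0], [-4, 0, 0], 3.2],
  [[0, 0, 0], [-4, 0, 0], 3.2],
  [[0, 0, 0], [-1, 0, 0], 3.2],
])

```text
clock: 20.45
tool_pos: [0.5446, 0.0968, 0.3027]
eef_rot: [-0.229, 0.665, 0.229, 0.673]
contact_force: [0.1, 1.0, -0.5]
opening: 0.365
```

Emit:
drive_tool([
  [[0, 0, 0], [0, -3.2, -0.7], 8.8],
  [[0, 0, 0], [0, -3.2, -0.7], 8.8],
  [[0, 0, 0], [0, -3.2, -0.7], 8.8],
  [[0, 0, 0], [0, -3.2, -0.7], 8.8],
  [[0, 0, 0], [0, -3.2, -0.7], 8.8],
  [[0, 0, 0], [0, -3, -0.7], 8.8],
  [[0, 0, 0], [0, 0, 0], 8.8],
  [[0, 0, 0], [0, 0, 0], 8.8],
])

```text
clock: 21.12
tool_pos: [0.6254, -0.0831, 0.2951]
eef_rot: [-0.228, 0.67, 0.228, 0.669]
contact_force: [0.2, 0.9, 0.4]
opening: 0.941
```

Run:
```python
from h import *
w=cam("wrist"); to((.6255,-.081,.1)); cv2.imwrite("pics/w4.png",w[0][:,:,::-1])
print(px(w,(.626,-.0795,.13)),px(w,(.6475,-.218,.13)))
```

```text
t 21.17 pos [ 0.6251 -0.0807  0.2955] yaw_y 127.8 xdown [-0.001  0.001 -1.   ] F [-0.1  1.   0.1] op 86.6
shift cm [19.55 -0.07  0.02]
(np.float64(320.39929430529645), np.float64(213.32710664864393)) (np.float64(167.3857789850465), np.float64(131.6389932063426))
```

View pics/w4.png

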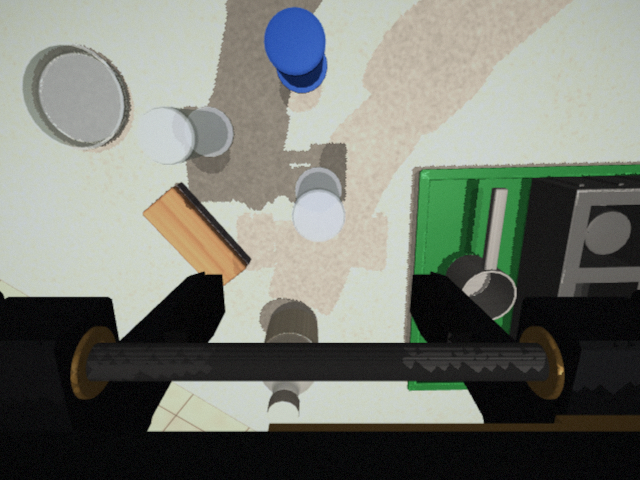

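The jar A top is at (318,215) and jar B at (168,135), both within 3 px of prediction. The cup stands upright in the tray at (490,295). I refine both jars and take jar A.

Emit:
drive_tool([
  [[0, 0, 0], [0, -0.1, 0.1], 8.8],
  [[0, 0, 0], [3, 0, 0], 8.8],
  [[0, 0, 0], [3, 0, 0], 8.8],
  [[0, 0, 0], [3, 0, 0], 8.8],
  [[0, 0, 0], [3, 0, 0], 8.8],
  [[0, 0, 0], [3, 0, 0], 8.8],
  [[0, 0, 0], [2.5, 0, 0], 8.8],
  [[0, 0, 0], [2, 0, 0], 8.8],
  [[0, 0, 0], [0, 0, 0], 8.8],
  [[0, 0, 0], [0, 0, 0], 0],
  [[0, 0, 0], [0, 0, 0], 0],
  [[0, 0, 0], [0, 0, 0], 0],
], force=40)

```text
clock: 22.17
tool_pos: [0.6282, -0.0802, 0.1027]
eef_rot: [-0.23, 0.668, 0.229, 0.67]
contact_force: [-0.5, -0.7, 0.7]
opening: 0.794
```

Emit:
drive_tool([
  [[0, 0, 0], [0, 0, 0], 0],
  [[0, 0, 0], [0, 0, 0], 0],
  [[0, 0, 0], [0, 0, 0], 0],
  [[0, 0, 0], [-1, 0, 0], 0],
  [[0, 0, 0], [-2, 0, 0], 0],
  [[0, 0, 0], [-2, 0, 0], 0],
  [[0, 0, 0], [-2, 0, 0], 0],
  [[0, 0, 0], [-2, 0, 0], 0],
  [[0, 0, 0], [-2, 0, 0], 0],
  [[0, 0, 0], [-2, 0, 0], 0],
  [[0, 0, 0], [-2, 0, 0], 0],
  [[0, 0, 0], [0, 0, 0], 0],
])

```text
clock: 23.17
tool_pos: [0.629, -0.0804, 0.2553]
eef_rot: [-0.23, 0.666, 0.228, 0.672]
contact_force: [0.9, -0.3, -1.7]
opening: 0.512
```

Run:
```python
from h import *
s,M=tool(); c=(.4769,.2953)
to((.5285,.229,.25))
```

```text
t 23.17 pos [ 0.629  -0.0804  0.2553] yaw_y 127.8 xdown [ 0.008  0.    -1.   ] F [ 0.9 -0.3 -1.7] op 45.1
shift cm [ 0.46 30.62 11.02]
```

Gripped at 45 mm (tube 46). I fly over cell 4 to see the crate closely.

Emit:
drive_tool([
  [[0, 0, 0], [0, 1.5, 0.4], 0],
  [[0, 0, 0], [0, 3, 0.8], 0],
  [[0, 0, 0], [0, 3.2, 0.9], 0],
  [[0, 0, 0], [0, 3.2, 0.9], 0],
  [[0, 0, 0], [0, 3.2, 0.9], 0],
  [[0, 0, 0], [0, 3.2, 0.9], 0],
  [[0, 0, 0], [0, 3.2, 0.9], 0],
  [[0, 0, 0], [0, 3.2, 0.9], 0],
  [[0, 0, 0], [0, 3.2, 0.9], 0],
  [[0, 0, 0], [0, 3.2, 0.9], 0],
  [[0, 0, 0], [0, 3.2, 0.9], 0],
  [[0, 0, 0], [0, 3.2, 0.9], 0],
])

```text
clock: 24.17
tool_pos: [0.4824, 0.2708, 0.2499]
eef_rot: [-0.229, 0.669, 0.229, 0.668]
contact_force: [0.9, 0.4, -2.5]
opening: 0.511
```

Emit:
drive_tool([
  [[0, 0, 0], [0, 2.5, 0.6], 0],
  [[0, 0, 0], [0, 2, 0.4], 0],
  [[0, 0, 0], [0, 0, 0], 0],
  [[0, 0, 0], [0, 0, 0], 0],
])

```text
clock: 24.5
tool_pos: [0.4628, 0.3124, 0.2501]
eef_rot: [-0.23, 0.669, 0.23, 0.668]
contact_force: [0.8, -0.8, -2.3]
opening: 0.513
```

Run:
```python
from h import *
w=cam("wrist"); to((.4106,.2437,.25)); cv2.imwrite("pics/w5.png",w[0][:,:,::-1])
th=np.radians(37.7);Rm=np.array([[np.cos(th),-np.sin(th)],[np.sin(th),np.cos(th)]])
for x in(-117,-51,-33):
  for y in (-117,-51,-33,33,51,117): print(x,y,np.round(px(w,np.append((.4769,.2953)+Rm@np.array([x,y])/1e3,.08)),1),end=';')
# jar A relative to TCP from w4
M=R.from_quat([-.228,.67,.228,.6695]).as_matrix();T=np.eye(4);T[:3,:3]=M;T[:3,3]=(.6251,-.0807,.2955)
W=T@r.snapshot("wrist")["tool_from_camera"]; c=(0,w[1],w[2],w[3],W)
A,B=onz(c,318,215,.13),onz(c,168,135,.13); print("\nA",A,"B",B,"A rel tool",M.T@(A-np.array([.6285,-.0803,.1])))
```

```text
t 24.55 pos [0.4638 0.3107 0.2499] yaw_y 127.8 xdown [-0.001 -0.002 -1.   ] F [ 0.9 -1.1 -2.3] op 45.2
shift cm [ 0.01 -2.03 -8.31]
-117 -117 [138.6  61.6];-117 -51 [223.9  62.2];-117 -33 [247.2  62.3];-117 33 [332.4  62.9];-117 51 [355.6  63. ];-117 117 [440.7  63.6];-51 -117 [149.3 148.7];-51 -51 [229.3 149.2];-51 -33 [251.1 149.3];-51 33 [331.  149.8];-51 51 [352.7 149.9];-51 117 [432.5 150.4];-33 -117 [152.  170.6];-33 -51 [230.6 171. ];-33 -33 [252.  171.2];-33 33 [330.6 171.6];-33 51 [352.  171.8];-33 117 [430.5 172.2];
A [ 0.62824225 -0.07770952  0.13      ] B [ 0.64937223 -0.2138967   0.13      ] A rel tool [-0.03000041  0.00221651  0.00135627]
```

View pics/w5.png

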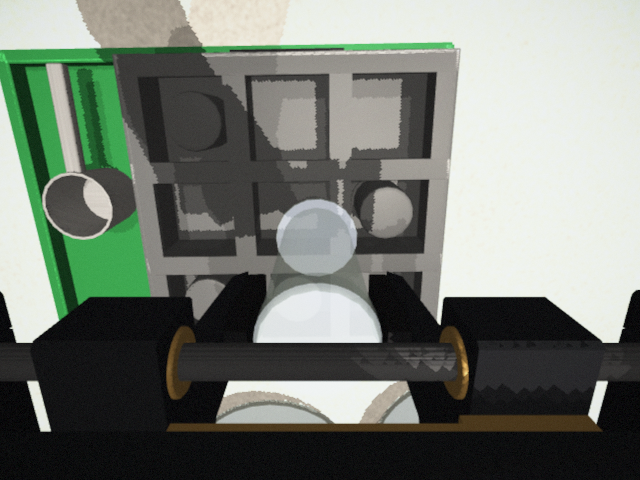

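w5 shows the cell 1 opening at about cols 247–331, rows 75–160, roughly 12 px lower than predicted, so the crate is about 1 cm further out. Its top edge tilts about 1.2°. The jar foot is at (317,237). I fit the crate pose on refined opening corners.

```bash
cat > fit.py <<'E'
from h import *
def fit(c,im,seeds):
    g=cv2.createCLAHE(3,(8,8)).apply(cv2.GaussianBlur(cv2.cvtColor(im,cv2.COLOR_BGR2GRAY),(3,3),0))
    k=np.array(list(seeds.keys()),float)/1e3
    p=np.float32(list(seeds.values())).reshape(-1,1,2); q=cv2.cornerSubPix(g,p.copy(),(5,5),(-1,-1),(3,40,.01)).reshape(-1,2)
    W=np.array([onz(c,*a,.08)[:2] for a in q]); ok=np.ones(len(W),bool)
    for _ in range(3):
        a,b=k[ok],W[ok]; U,S,Vt=np.linalg.svd((a-a.mean(0)).T@(b-b.mean(0))); Rm=(U@Vt).T; t=b.mean(0)-Rm@a.mean(0)
        e=np.linalg.norm(W-(k@Rm.T+t),axis=1)*1e3; ok=e<max(3,1.5*np.median(e))
    for i in range(len(k)): print((k[i]*1e3).astype(int),q[i].round(1),e[i].round(1),ok[i])
    print("centre",t.round(4),"heading",np.degrees(np.arctan2(Rm[1,0],Rm[0,0])).round(2))
    for n,v in dict(c1=(-84,0),c2=(-84,84),c3=(0,-84),c4=(0,0)).items(): print(n,(Rm@np.array(v)/1e3+t).round(4))
E
python3 - <<'E'
from fit import *
w=cam("wrist"); im=cv2.imread("pics/w5.png")
fit(w,im,{(-117,-33):(247,76),(-117,33):(331,74),(-51,33):(331,159),(-51,-33):(252,161),(-117,51):(351,74),(-117,117):(436,72),(-51,51):(352,158),(-51,117):(431,156),(-117,-117):(138,78),(-117,-51):(226,76),(-51,-117):(148,165),(-33,117):(428,180),(-33,-117):(153,186),(-33,-51):(235,184),(33,117):(424,250),(33,-117):(163,254),(33,-51):(236,252)})
print("foot",onz(w,317,237,.15)); to(None)
E
```

```text
[-117  -33] [244.2  75.2] 0.2 True
[-117   33] [329.2  73.3] 0.6 True
[-51  33] [329.7 158.5] 0.8 True
[-51 -33] [250.1 161.2] 0.6 True
[-117   51] [351.3  73.1] 0.3 True
[-117  117] [436.5  71.8] 0.2 True
[-51  51] [349.4 157.2] 1.7 True
[-51 117] [430.2 158. ] 0.4 True
[-117 -117] [136.7  76.5] 0.4 True
[-117  -51] [221.4  75.4] 0.2 True
[ -51 -117] [149.  162.2] 0.3 True
[-33 117] [428.7 179.2] 0.1 True
[ -33 -117] [152.9 183.9] 0.4 True
[-33 -51] [235. 184.] 4.3 False
[ 33 117] [423.6 253. ] 0.4 True
[  33 -117] [162.8 256.7] 0.4 True
[ 33 -51] [236.2 255.6] 0.3 True
centre [0.4854 0.2974] heading 38.71
c1 [0.4198 0.2449]
c2 [0.3673 0.3105]
c3 [0.5379 0.2319]
c4 [0.4854 0.2974]
foot [0.46699021 0.31127204 0.15      ]
t 24.65 pos [0.4647 0.3098 0.2501] yaw_y 127.7 xdown [-0.    -0.002 -1.   ] F [-0.6 -0.5 -2. ] op 44.7
```

The crate fit has residuals under 1 mm apart from one rejected corner. The jar foot sits about 2 mm ahead of the TCP. I move over cell 1 and lower to just inside the opening, watching the force.

Emit:
drive_tool([
  [[0, 0, 0], [0, -0.5, -1.5], 0],
  [[0, 0, 0], [0, -0.7, -2.2], 0],
  [[0, 0, 0], [0, -0.7, -2.2], 0],
  [[0, 0, 0], [0, -0.55, -1.8], 0],
  [[0, 0, 0], [0, 0, 0], 0],
  [[0, 0, 0], [0, 0, 0], 0],
  [[0, 0, 0], [0, 0, 0], 0],
])

```text
clock: 25.23
tool_pos: [0.4193, 0.2451, 0.2509]
eef_rot: [-0.228, 0.669, 0.229, 0.67]
contact_force: [0.1, 0.2, -1.8]
opening: 0.513
```

Run:
```python
from h import *
to((.4182,.2437,.172))
```

```text
t 25.23 pos [0.4193 0.2451 0.2509] yaw_y 127.7 xdown [ 0.001  0.001 -1.   ] F [ 0.1  0.2 -1.8] op 45.1
shift cm [ 7.89 -0.04 -0.18]
```

Emit:
drive_tool([
  [[0, 0, 0], [2, 0, -0.15], 0],
  [[0, 0, 0], [2, 0, 0], 0],
  [[0, 0, 0], [1.8, 0, 0], 0],
  [[0, 0, 0], [1, 0, 0], 0],
  [[0, 0, 0], [1, 0, 0], 0],
  [[0, 0, 0], [1, 0, 0], 0],
  [[0, 0, 0], [0, 0, 0], 0],
  [[0, 0, 0], [0, 0, 0], 0],
])

```text
clock: 25.9
tool_pos: [0.4175, 0.2449, 0.1624]
eef_rot: [-0.229, 0.669, 0.229, 0.669]
contact_force: [-0.0, 0.5, -2.3]
opening: 0.513
```

Run:
```python
from h import *
to((.4182,.2437,.109))
```

```text
t 25.9 pos [0.4175 0.2449 0.1624] yaw_y 127.8 xdown [-0.  0. -1.] F [-0.   0.5 -2.3] op 45.2
shift cm [ 5.34 -0.14 -0.02]
```

No contact at foot height of about 62 mm, so the jar is inside the opening. I continue to the floor.

Emit:
drive_tool([
  [[0, 0, 0], [1, 0, 0], 0],
  [[0, 0, 0], [1, 0, 0], 0],
  [[0, 0, 0], [1, 0, 0], 0],
  [[0, 0, 0], [1, 0, 0], 0],
  [[0, 0, 0], [0.7, 0, 0], 0],
  [[0, 0, 0], [0.4, 0, 0], 0],
  [[0, 0, 0], [0.3, 0, 0], 0],
  [[0, 0, 0], [0, 0, 0], 0],
  [[0, 0, 0], [0, 0, 0], 0],
])

```text
clock: 26.65
tool_pos: [0.4186, 0.2449, 0.1127]
eef_rot: [-0.229, 0.667, 0.229, 0.671]
contact_force: [-5.3, -4.1, 36.3]
opening: 0.517
```

Floor reached (36 N at TCP 0.1127). I ease off, release, and rise.

Emit:
drive_tool([
  [[0, 0, 0], [-0.3, 0, 0], 0],
  [[0, 0, 0], [0, 0, 0], 0],
  [[0, 0, 0], [0, 0, 0], 5.8],
  [[0, 0, 0], [0, 0, 0], 5.8],
  [[0, 0, 0], [0, 0, 0], 5.8],
  [[0, 0, 0], [0, 0, 0], 5.8],
  [[0, 0, 0], [-1, 0, 0], 5.8],
  [[0, 0, 0], [-2, 0, 0], 5.8],
  [[0, 0, 0], [-4, 0, 0], 5.8],
  [[0, 0, 0], [-4, 0, 0], 5.8],
  [[0, 0, 0], [-4, 0, 0], 5.8],
  [[0, 0, 0], [-3, 0, 0], 5.8],
])

```text
clock: 27.65
tool_pos: [0.4171, 0.2447, 0.2945]
eef_rot: [-0.229, 0.668, 0.23, 0.67]
contact_force: [0.4, -0.5, 0.1]
opening: 0.658
```

Run:
```python
from h import *
to((.6475,-.216,.29))
t=cam("top");cv2.imwrite("pics/t3.png",t[0][:,:,::-1]); m=cv2.inRange(t[0][195:240,375:405],(0,0,0),(255,255,255))
old=cv2.imread("pics/top0.png"); d=cv2.absdiff(old,t[0][:,:,::-1])[195:235,370:410].mean(); print("jarB region diff",d)
```

```text
t 27.65 pos [0.4171 0.2447 0.2945] yaw_y 127.8 xdown [ 0.001  0.002 -1.   ] F [ 0.4 -0.5  0.1] op 57.9
shift cm [  0.4  -50.52 -10.06]
jarB region diff 10.563125
```

Emit:
drive_tool([
  [[0, 0, 0], [0, -2.5, -0.5], 8.8],
  [[0, 0, 0], [0, -3.7, -0.75], 8.8],
  [[0, 0, 0], [0, -3.7, -0.75], 8.8],
  [[0, 0, 0], [0, -3.7, -0.75], 8.8],
  [[0, 0, 0], [0, -3.7, -0.75], 8.8],
  [[0, 0, 0], [0, -3.7, -0.75], 8.8],
  [[0, 0, 0], [0, -3.7, -0.75], 8.8],
  [[0, 0, 0], [0, -3.7, -0.75], 8.8],
  [[0, 0, 0], [0, -3.7, -0.75], 8.8],
  [[0, 0, 0], [0, -3.7, -0.75], 8.8],
  [[0, 0, 0], [0, -3.7, -0.75], 8.8],
  [[0, 0, 0], [0, -3.7, -0.75], 8.8],
])

```text
clock: 28.7
tool_pos: [0.613, -0.1528, 0.2908]
eef_rot: [-0.229, 0.669, 0.229, 0.669]
contact_force: [1.1, 0.7, -1.0]
opening: 0.997
```

Emit:
drive_tool([
  [[0, 0, 0], [0, -3.7, -0.7], 8.8],
  [[0, 0, 0], [0, -3.6, -0.6], 8.8],
  [[0, 0, 0], [0, 0, 0], 8.8],
  [[0, 0, 0], [0, 0, 0], 8.8],
])

```text
clock: 29.03
tool_pos: [0.647, -0.2189, 0.2897]
eef_rot: [-0.227, 0.67, 0.228, 0.669]
contact_force: [-0.2, 1.1, -0.2]
opening: 0.999
```

Run:
```python
from h import *
w=cam("wrist"); to((.648,-.215,.1)); cv2.imwrite("pics/w6.png",w[0][:,:,::-1])
print("pred",px(w,(.648,-.216,.13)))
g=cv2.medianBlur(cv2.cvtColor(w[0],cv2.COLOR_RGB2GRAY),3)
c=cv2.HoughCircles(g[:290],cv2.HOUGH_GRADIENT,1,15,param1=80,param2=15,minRadius=23,maxRadius=31)
for x in c[0][:6]: print(x,onz(w,x[0],x[1],.13).round(4))
```

```text
t 29.08 pos [ 0.6469 -0.2162  0.2903] yaw_y 127.8 xdown [-0.002  0.001 -1.   ] F [-0.2  1.2  0.2] op 87.7
shift cm [ 1.903e+01 -1.000e-02  1.700e-01]
pred (np.float64(319.36001077997923), np.float64(214.82859687011506))
[313.5 215.5  26. ] [ 0.6515 -0.2195  0.13  ]
[448.5 130.5  30.4] [ 0.5318 -0.1773  0.13  ]
[409.5 128.5  25.7] [ 0.5494 -0.2027  0.13  ]
[317.5 193.5  23.6] [ 0.6346 -0.2283  0.13  ]
[205.5 173.5  30.4] [ 0.677  -0.3106  0.13  ]
[189.5 165.5  30.4] [ 0.6795 -0.3243  0.13  ]
```

View pics/w6.png

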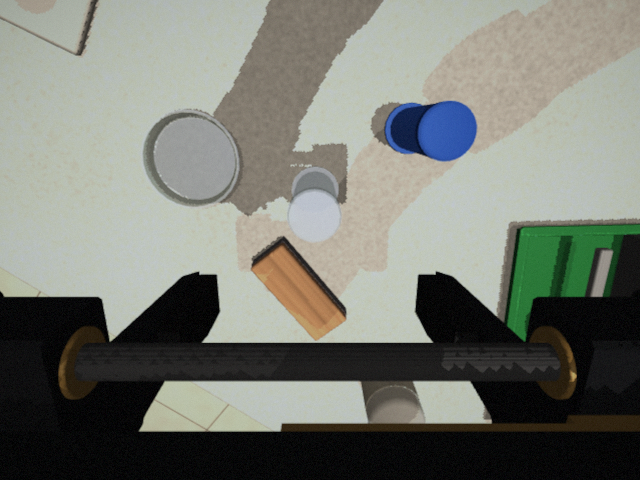

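The jar B top is at (313.5,215.5), confirmed by the circle fit. I take it.

Emit:
drive_tool([
  [[0, 0, 0], [0, -0.5, 0.2], 8.8],
  [[0, 0, 0], [3, 0, 0], 8.8],
  [[0, 0, 0], [3, 0, 0], 8.8],
  [[0, 0, 0], [3, 0, 0], 8.8],
  [[0, 0, 0], [3, 0, 0], 8.8],
  [[0, 0, 0], [3, 0, 0], 8.8],
  [[0, 0, 0], [2.3, 0, 0], 8.8],
  [[0, 0, 0], [1.5, 0, 0], 8.8],
  [[0, 0, 0], [0, 0, 0], 8.8],
  [[0, 0, 0], [0, 0, 0], 0],
  [[0, 0, 0], [0, 0, 0], 0],
  [[0, 0, 0], [0, 0, 0], 0],
])

```text
clock: 30.08
tool_pos: [0.6534, -0.219, 0.1058]
eef_rot: [-0.23, 0.668, 0.229, 0.67]
contact_force: [0.9, 0.6, -0.2]
opening: 0.797
```

Emit:
drive_tool([
  [[0, 0, 0], [0, 0, 0], 0],
  [[0, 0, 0], [0, 0, 0], 0],
  [[0, 0, 0], [0, 0, 0], 0],
  [[0, 0, 0], [-1, 0, 0], 0],
  [[0, 0, 0], [-2, 0, 0], 0],
  [[0, 0, 0], [-2, 0, 0], 0],
  [[0, 0, 0], [-2, 0, 0], 0],
  [[0, 0, 0], [-2, 0, 0], 0],
  [[0, 0, 0], [-2, 0, 0], 0],
  [[0, 0, 0], [-2, 0, 0], 0],
  [[0, 0, 0], [-2, 0, 0], 0],
  [[0, 0, 0], [0, 0, 0], 0],
])

```text
clock: 31.08
tool_pos: [0.6542, -0.2191, 0.2587]
eef_rot: [-0.23, 0.666, 0.228, 0.672]
contact_force: [0.3, 0.6, -0.2]
opening: 0.511
```

Run:
```python
from h import *
to((.5379,.2319,.25))
```

```text
t 31.08 pos [ 0.6542 -0.2191  0.2587] yaw_y 127.8 xdown [ 0.008 -0.001 -1.   ] F [ 0.3  0.6 -0.2] op 44.9
shift cm [ 0.73 42.77 18.44]
```

Emit:
drive_tool([
  [[0, 0, 0], [0, 1.5, 0.6], 0],
  [[0, 0, 0], [0, 2.7, 1.2], 0],
  [[0, 0, 0], [0, 3.2, 1.4], 0],
  [[0, 0, 0], [0, 3.2, 1.4], 0],
  [[0, 0, 0], [0, 3.2, 1.4], 0],
  [[0, 0, 0], [0, 3.2, 1.4], 0],
  [[0, 0, 0], [0, 3.2, 1.4], 0],
  [[0, 0, 0], [0, 3.2, 1.4], 0],
  [[0, 0, 0], [0, 3.2, 1.4], 0],
  [[0, 0, 0], [0, 3.2, 1.4], 0],
  [[0, 0, 0], [0, 3.2, 1.4], 0],
  [[0, 0, 0], [0, 3.2, 1.4], 0],
])

```text
clock: 32.08
tool_pos: [0.5536, 0.1649, 0.253]
eef_rot: [-0.229, 0.669, 0.229, 0.668]
contact_force: [0.9, 0.4, -1.8]
opening: 0.514
```

Emit:
drive_tool([
  [[0, 0, 0], [0, 3.2, 1.4], 0],
  [[0, 0, 0], [0, 2.1, 0.8], 0],
  [[0, 0, 0], [0, 0, 0], 0],
  [[0, 0, 0], [0, 0, 0], 0],
  [[0, 0, 0], [0, 0, 0], 0],
])

```text
clock: 32.5
tool_pos: [0.5396, 0.2177, 0.253]
eef_rot: [-0.229, 0.67, 0.228, 0.669]
contact_force: [-0.3, -0.3, -2.0]
opening: 0.513
```

Run:
```python
from h import *
w=cam("wrist"); to((.5379,.2319,.172)); cv2.imwrite("pics/w7.png",w[0][:,:,::-1])
s,M=tool(); print("foot px if centred",px(w,s["tool_pos"]-np.array([0,0,.102])))
g=cv2.medianBlur(cv2.cvtColor(w[0],cv2.COLOR_RGB2GRAY),3)
c=cv2.HoughCircles(g[:290],cv2.HOUGH_GRADIENT,1,10,param1=80,param2=14,minRadius=34,maxRadius=46)
for x in c[0][:5]: print(x,onz(w,x[0],x[1],s["tool_pos"][2]-.102).round(4))
print("cell3 px",px(w,(.5379,.2319,.08)))
im=cv2.imread("pics/w5.png");g5=cv2.medianBlur(cv2.cvtColor(im,cv2.COLOR_BGR2GRAY),3)
print("w5 check",cv2.HoughCircles(g5[:290],cv2.HOUGH_GRADIENT,1,10,param1=80,param2=14,minRadius=34,maxRadius=46)[0][:3])
```

```text
t 32.55 pos [0.5399 0.2172 0.253 ] yaw_y 127.7 xdown [-0.001 -0.002 -1.   ] F [-0.6 -0.8 -1.6] op 44.8
shift cm [8.1  1.3  0.75]
foot px if centred (np.float64(316.8774831262014), np.float64(232.07153588594727))
[317.5 232.5  38.5] [0.5399 0.2177 0.151 ]
[458.5 112.5  37.7] [0.424  0.2392 0.151 ]
[214.5 198.5  35.1] [0.5633 0.1489 0.151 ]
[208.5 207.5  37.7] [0.5709 0.1491 0.151 ]
[325.5 117.5  37.6] [0.4773 0.1754 0.151 ]
cell3 px (np.float64(331.6030354699949), np.float64(216.44189289206238))
w5 check [[314.5 237.5  38.7]
 [ 82.5 198.5  37.7]
 [ 71.5 213.5  41. ]]
```

Foot centre is within a millimetre of the TCP axis. I shift y by 1.3 and z by 0.8, then lower into cell 3.

Emit:
drive_tool([
  [[0, 0, 0], [0, 1.3, 0.8], 0],
  [[0, 0, 0], [0, 0, 0], 0],
  [[0, 0, 0], [2, 0, 0], 0],
  [[0, 0, 0], [2, 0, 0], 0],
  [[0, 0, 0], [1.8, 0, 0], 0],
  [[0, 0, 0], [1, 0, 0], 0],
  [[0, 0, 0], [0.8, 0, 0], 0],
  [[0, 0, 0], [0, 0, 0], 0],
  [[0, 0, 0], [0, 0, 0], 0],
])

```text
clock: 33.3
tool_pos: [0.5383, 0.2341, 0.1779]
eef_rot: [-0.229, 0.669, 0.229, 0.669]
contact_force: [-0.7, -0.7, -2.3]
opening: 0.509
```

Run:
```python
from h import *
to((.5379,.2319,.113))
```

```text
t 33.3 pos [0.5383 0.2341 0.1779] yaw_y 127.8 xdown [ 0.  0. -1.] F [-0.7 -0.7 -2.3] op 44.8
shift cm [ 6.49 -0.15 -0.17]
```

Emit:
drive_tool([
  [[0, 0, 0], [0.8, -0.1, -0.15], 0],
  [[0, 0, 0], [0.8, 0, 0], 0],
  [[0, 0, 0], [0.8, 0, 0], 0],
  [[0, 0, 0], [0, 0, 0], 0],
])

```text
clock: 33.63
tool_pos: [0.5366, 0.2319, 0.1521]
eef_rot: [-0.229, 0.67, 0.229, 0.668]
contact_force: [0.9, -0.6, -1.9]
opening: 0.514
```

Emit:
drive_tool([
  [[0, 0, 0], [1, 0, 0], 0],
  [[0, 0, 0], [1, 0, 0], 0],
  [[0, 0, 0], [1, 0, 0], 0],
  [[0, 0, 0], [0.5, 0, 0], 0],
  [[0, 0, 0], [0.4, 0, 0], 0],
  [[0, 0, 0], [0.3, 0, 0], 0],
  [[0, 0, 0], [0, 0, 0], 0],
  [[0, 0, 0], [0, 0, 0], 0],
])

```text
clock: 34.3
tool_pos: [0.5384, 0.2331, 0.1161]
eef_rot: [-0.23, 0.667, 0.229, 0.67]
contact_force: [-7.0, -5.6, 33.3]
opening: 0.51
```

Floor contact is at the same offset as the first jar. I ease off, release, rise, and check.

Emit:
drive_tool([
  [[0, 0, 0], [-0.3, 0, 0], 0],
  [[0, 0, 0], [0, 0, 0], 0],
  [[0, 0, 0], [0, 0, 0], 5.8],
  [[0, 0, 0], [0, 0, 0], 5.8],
  [[0, 0, 0], [0, 0, 0], 5.8],
  [[0, 0, 0], [0, 0, 0], 5.8],
  [[0, 0, 0], [-1, 0, 0], 5.8],
  [[0, 0, 0], [-2, 0, 0], 5.8],
  [[0, 0, 0], [-4, 0, 0], 5.8],
  [[0, 0, 0], [-4, 0, 0], 5.8],
  [[0, 0, 0], [-4, 0, 0], 5.8],
  [[0, 0, 0], [-4, 0, 0], 5.8],
])

```text
clock: 35.3
tool_pos: [0.5369, 0.2325, 0.3072]
eef_rot: [-0.229, 0.669, 0.23, 0.669]
contact_force: [2.1, -1.2, -0.4]
opening: 0.66
```

Emit:
drive_tool([
  [[0, 0, 0], [-3, 0, -3], 5.8],
  [[0, 0, 0], [0, 3.5, -2], 5.8],
  [[0, 0, 0], [0, 3.5, -2], 5.8],
  [[0, 0, 0], [0, 3.5, -2], 5.8],
  [[0, 0, 0], [0, 3.5, -2], 5.8],
  [[0, 0, 0], [0, 3.5, -2], 5.8],
  [[0, 0, 0], [0, 3.5, -2], 5.8],
  [[0, 0, 0], [0, 3.5, 0], 5.8],
  [[0, 0, 0], [0, 0, 0], 5.8],
  [[0, 0, 0], [0, 0, 0], 5.8],
])

```text
clock: 36.13
tool_pos: [0.2675, 0.336, 0.335]
eef_rot: [-0.231, 0.668, 0.231, 0.669]
contact_force: [0.1, -0.6, 0.4]
opening: 0.663
```

Run:
```python
from h import *
to(None)
t=cam("top");s=cam("scene")
a=cv2.resize(t[0][150:350,110:530,::-1],(800,381)); b=cv2.resize(s[0][150:300,130:500,::-1],None,fx=.53*800/196/1.0*0.0+1.44,fy=1.44)
o=np.zeros((381+216,800,3),np.uint8);o[:381]=a;o[381:381+b.shape[0],:b.shape[1]]=b
cv2.imwrite("pics/fin.png",cv2.convertScaleAbs(o,alpha=1.7))
```

```text
t 36.13 pos [0.2675 0.336  0.335 ] yaw_y 128.1 xdown [ 0.001  0.001 -1.   ] F [ 0.1 -0.6  0.4] op 58.3
```

View pics/fin.png

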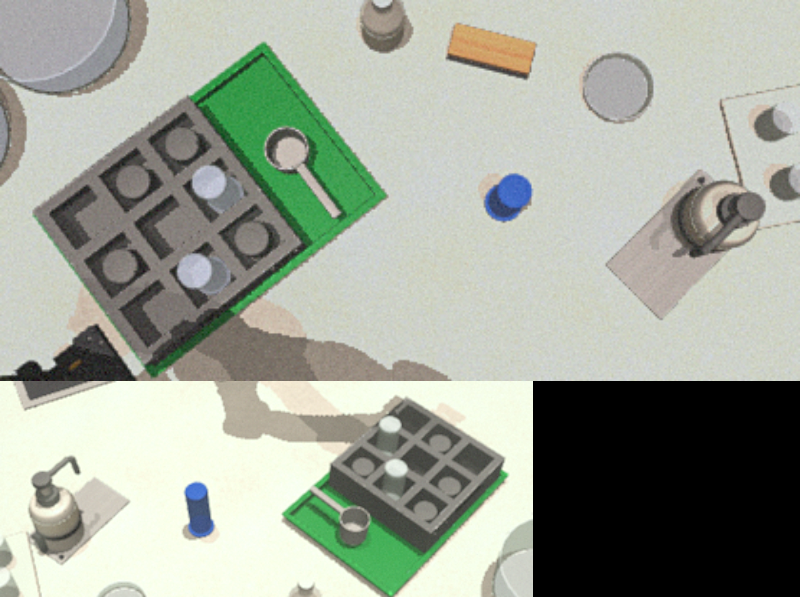

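The final view shows both jars upright in cells 3 and 1, and the cup upright mid-tray at (287,149). The pump head is up, the bystanders are in place, and the arm is clear. I hand in.

```bash
python3 -c "
from plant import r
print(r.finish_job())"
```

```text
the job is handed in; nothing more can be done
None
```

The job is handed in after about 36 s of robot time. My last checks showed everything where the task wants it, but the hand-in reports no verdict.

- **Cup and pump:** The cup stood on the drip plate about 12 mm from the spout outlet (limit 26 mm). It first touched the bottle, so I moved it 1 cm forward before pressing. The pump went down to its stop (30 N, about 13.7 mm of travel) and the final picture shows the head up. The cup is back upright in the tray's free end, at about crate x -12, y -195 mm.
- **Jars:** Two were present on the bench. Both went down to the cell floor, in cells 1 and 3, and stand upright in the final top and scene views. Empty cells were picked from the pictures: beakers showed in cells 0, 5, 6 and 7. Neither jar met anything on the way down until the floor.
- **Left alone:** The eraser, rinse bottle, dish and blue look-alike sit where they were in the final picture, judged by eye. I also left the six pieces on the rack by the dispenser, taking them for look-alikes.
- **Disagreement:** The first top-camera estimate of the crate was about 1 cm off in position and 1° off in heading. I replaced it with a wrist-camera fit that agreed to under 2 mm, mostly under 1 mm, except for one corner that was rejected.

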